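# Shovel pressed tea off the bench into the pot

### The job

Three small pieces of pressed tea (a round cake, a domed nest and a little tablet) lie in front of the fixed steel stop on the bench. Take the flat aluminium scoop by its handle, use the stop to push the pieces onto it, lift them clear and tip all three into the steel pot, then lay the scoop flat on the worktable and let go. It is food, so the gripper must never touch the tea; leave the pot standing where it is, and do not disturb the check weight that stands among the tea, the spice jar or the label roll.

Things in the scene. Friction and masses are not known exactly. Their poses are not given: they have to be found in the camera images.
- stop: Fixed folded-steel stop: a wall 350 mm long, 39 high, 4 thick, with a wing (36 high, 4 thick) running 50 mm forward at each end; bay 342 mm wide inside, its floor the bare table. Origin on the table under the middle of the wall's inner face; +x through the wall away from the bay, y along it, z up. Tea and check weight stand about 78 mm apart along y, in any order, 30 to 80 mm before the wall.
- scoop_grip (a point): Middle of the black handle bar of the loose flat aluminium scoop (0.19 kg). Bar 85 mm long (x), 18 wide (y), 24 high, level, its middle 58 mm above the scoop's underside. +x points to the lip, y across, z up. Lip 100 mm ahead of this point and 58 below. Free height under the bar 44 mm.
- scoop_lip (a point): Middle of the scoop's straight lip, at its underside; same axes as the handle. Lip 0.4 mm thin, rising to the 2 mm floor over 15 mm. Blade 127 mm deep (room for all three pieces), 74 wide outside, 68 inside; side walls 18 mm high end 19 mm behind the lip; rear wall 32 mm high. Friction is about 0.6 (varies by a fifth), so tea stays on a nearly level blade and slides off one tipped 45 degrees or more.
- scoop: The same scoop; origin at its underside, 55 mm behind the lip, 45 mm ahead of the middle of the handle; same axes.
- pot: Loose open steel cooking pot, round, 144 mm across the rim, 68 mm high, wall 3 mm, 0.42 kg, with two small black loop handles that stand out at +y and -y to 106 mm from its axis, 54 to 62 mm above the table. Origin at the middle of its underside, z up.
- tea_cake_mid (a point): Round cake of dark pressed tea, 42 mm across, 16 mm thick, pillow-shaped with full round edges, 28 g; this point is its centre, 8 mm above its underside.
- tea_nest_mid (a point): Domed nest of dark pressed tea, 36 mm across, 22 mm high, lower edge rounded, 24 g; this point is on its axis, 11 mm above its underside.
- tea_tablet_mid (a point): Little round tablet of dark pressed tea, 28 mm across, 11 mm thick, round edges, 12 g; this point is its centre, 5.5 mm above its underside.
- tea_cake: The same cake; origin at the middle of its underside.
- tea_nest: The same nest; origin at the middle of its underside.
- tea_tablet: The same tablet; origin at the middle of its underside.
- check_weight: Bystander: round steel check weight with a knob, 28 mm across, 42 mm high, standing in the bay among the tea; origin at the middle of its underside.
- spice_jar: Bystander: spice jar with a white lid, 47 mm across, 98 mm high, standing beside the stop; origin at the middle of its underside.
- label_roll: Bystander: roll of white labels lying flat, 68 mm across, 40 mm high, beside the stop; origin at the middle of its underside.

How it is judged:
By the outcome, as a careful person would: the job done as asked, in the order asked, and still so for the second after the job is handed in, with the robot touching nothing.
It also fails if it takes over 69 s, if anything falls off the work surface, if the arm or the gripper's body presses on something with over 40 N, if the wrist force passes 120 N, or if a joint passes its speed limit or range.

### The arm

A 6-joint arm with a two-finger parallel gripper is mounted at the origin on a cart in front of the work surface, level with it; the furniture and walls round the work are solid. World frame = base frame: x ahead of the robot, y to its left, z up, the work surface at z = 0. Lengths are in m, angles in rad, forces in N, time in s.
With the tool pointing down it reaches from about 0.35 to 0.775 m from the base axis. Payload 5.5 kg.
Tool frame: the origin (TCP) lies between the finger pads; the fingertips stand 19 mm ahead of it and the grasp point (between the pads) is the TCP (env.tcp_to_tips is the distance from the TCP to the fingertips, in m); z points along the fingers, y is the direction in which the jaws open and shut (so a half turn about z gives the same grasp; the last joint's range is limited). The gripper opens to 85 mm and grips with 20 to 120 N. Pads are 22 mm wide; open, the fingers measure 114 mm over their backs; the gripper's body (76 mm by 85 mm) begins 54 mm behind the grasp point. The pads swing forward as they close: fully open they stand 13 mm farther back than shut.
Start: joints at [1.093, 0.313, 0.046, 1.304, 0, 1.431], TCP at [0.191, 0.543, 0.25] pointing down, gripper open.
Joint ranges: [-2.76, 2.76], [-0.86, 1.69], [-1.03, 1.26], [-2.2, 2.34], [-1.47, 1.5], [-3.14, 3.14]. Speed limits (rad/s): [2.57, 2.57, 3.14, 3.14, 3.14, 3.14].

### API

Orientations are given as a unit quaternion [w, x, y, z].
In Python, from workcell import env, eyes, job gives the robot as it stands. The module is installed in compiled form; this text tells all that it offers.
- The arm moves only by the tool move_arm, never from a script. Its argument "commands" is a list of rows, each a list of 3 entries, a list of its own where there are three numbers: the shift along the world's x, y, z as a fraction of full scale, then the turn, a rotation vector about the world's x, y, z as a fraction of full scale, then the gripper command: -1 is shut, 1 is fully open, values between are in proportion. In form: [[[x, y, z], [wx, wy, wz], gripper], ...]. A call has 1 to 5 rows; each row shifts and turns the commanded pose from where the row before left it; what a row does not reach is not made up. Full scale, the value 1, is 0.04 m for a shift and 8 degrees for a turn. A row lasts 1/10 s, in which the tool goes at most 50 mm and 8.59 degrees, less where a joint would pass 70% of its speed; a pose out of reach is approached as far as the arm can. A call with a number of a shift or a turn outside -1 to 1 is refused whole. A call with a gripper value outside its range is refused whole. The fingers move at their own pace and stop on an object; "newtons" is the grip in N (left out, the last holds). Time passes only in rows, so rows that do not move let the fingers close. It gives the time, the measured TCP pose, the force and the opening at its end, in the units of the state.
- env.get_state(): the state, without advancing time (a new reading comes with each control period).
- eyes.read_camera(name): name is "scene" or "top"; returns a dict with "frame" (480x640x3 uint8, red, green, blue), "mtx" (3x3 intrinsics, pixels), "camera_from_world" (4x4, takes a point from world to camera coordinates). Camera axes: x right, y down, z forward; pixel columns grow to the right and rows downward; lengths in m; the calibration is good to about 2 mm. A picture is of the moment at which its call begins. There is no depth.
- job.hand_in(): hands the job in, once; it reports no verdict.
The state is a dict: "clock": time; "joint_pos": joint angles; "qvel": joint speeds; "tau": joint torques, N m; "tcp_pos": TCP position; "orientation": TCP orientation; "wrist_force": force on the tool from outside, world axes, zero at the start; "ft_torque": the same for the moment, N m; "finger_gap": finger opening in m.
Only numpy, scipy, OpenCV 4.12 (cv2) and the standard library are available. Lean on these libraries where they do the work, as an engineer would, in place of code of your own. Each camera call takes 0.05 s, during which the arm holds its last target.

## Working session

There is one attempt and no reset: what is moved stays moved. The work goes in short steps, Python scripts to look and compute and a tool call to move; the robot and the scene stay as the last step left them, time stands still between calls to the robot, and variables do not carry over. Pictures are saved under pics/ and viewed, and the job is handed in when it is done.

Besides the shell and the picture viewer there is one more tool, called after "Request:" by a JSON object that holds its "op" and its "data", one argument or row to a line. move_arm: Moves the arm, as the interface text tells. Its arguments: {"type":"object","properties":{"commands":{"type":"array","items":{"type":"array"}},"newtons":{"type":"number"}},"required":["commands"]}

```bash
mkdir -p pics
cat > h.py <<'E'
import cv2,numpy as np
from workcell import env,eyes,job
def snap(n,f):
    r=eyes.read_camera(n); cv2.imwrite('pics/'+f,cv2.cvtColor(r['frame'],cv2.COLOR_RGB2BGR)); np.savez('pics/'+f[:-4],**{k:r[k] for k in('frame','mtx','camera_from_world')}); return r
def load(f): return dict(np.load('pics/'+f+'.npz'))
def ray(r,u,v):
    T=np.array(r['camera_from_world']);R=T[:3,:3];c=-R.T@T[:3,3]
    d=R.T@np.linalg.inv(r['mtx'])@np.array([u,v,1.]);return c,d
def plane(r,u,v,z):
    c,d=ray(r,u,v);return c+d*(z-c[2])/d[2]
def tri(r1,p1,r2,p2):
    c1,d1=ray(r1,*p1);c2,d2=ray(r2,*p2);d1/=np.linalg.norm(d1);d2/=np.linalg.norm(d2)
    s=np.linalg.lstsq(np.c_[d1,-d2],c2-c1,rcond=None)[0]
    a=c1+s[0]*d1;b=c2+s[1]*d2;return (a+b)/2,np.linalg.norm(a-b)
def proj(r,P):
    T=np.array(r['camera_from_world']);q=r['mtx']@(T[:3,:3]@np.array(P)+T[:3,3]);return q[:2]/q[2]
E
python3 - <<'E'
from h import *
for n in('scene','top'):
    r=snap(n,n+'0.png');print(n,ray(r,320,240)[0],ray(r,320,240)[1])
print(env.get_state())
E
```

```text
scene [-0.07698991 -0.41909959  0.94638104] [ 0.53532462  0.36124024 -0.76350938]
top [0.43469099 0.0049252  1.06531417] [ 0.06470317  0.00420513 -0.99800364]
{'clock': 0.1, 'joint_pos': array([1.09341355e+00, 3.13896733e-01, 4.51049361e-02, 1.30357193e+00,
       1.51469194e-05, 1.43118961e+00]), 'qvel': array([-0.00117137, -0.00088273,  0.00234538,  0.00131288, -0.00117109,
       -0.00054462]), 'tau': array([ 3.28804708e-03, -4.81723845e+01,  2.99245101e+01,  1.27353371e-02,
       -7.84186864e-05, -4.86246137e-06]), 'tcp_pos': array([0.19036907, 0.54214132, 0.2495193 ]), 'orientation': array([-2.45166789e-04,  1.68086258e-01,  9.85771979e-01, -7.44403714e-04]), 'wrist_force': array([-0.02408327, -0.06322254, -0.32632933]), 'ft_torque': array([-0.02268345,  0.00335757,  0.00991628]), 'finger_gap': 0.08565503394603108}
```

View pics/scene0.png

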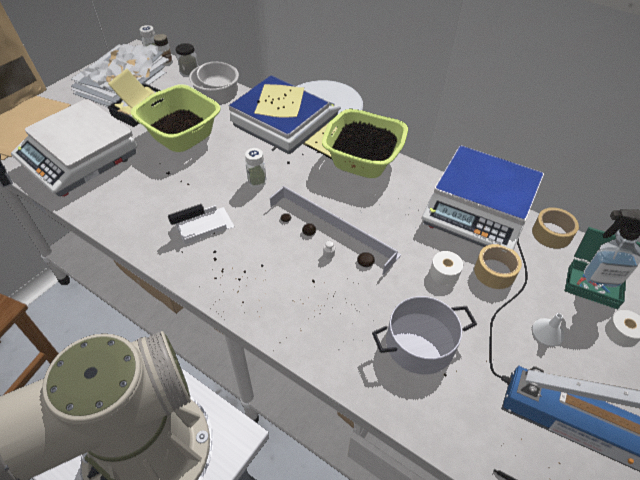

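View pics/top0.png

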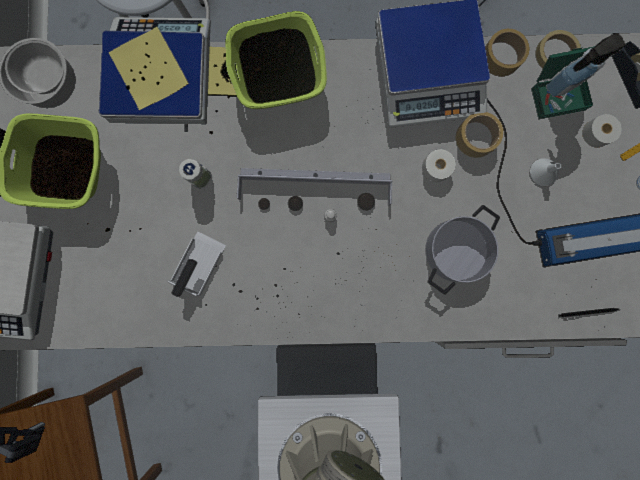

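Overview seen: the top image has tablet, another piece, weight and a larger piece at about (264,204), (295,203), (330,215) and (366,202). The scoop handle is near (184,277) and the pot near (462,249). Next I zoom in.

Run:
```python
from h import *
t=cv2.imread('pics/top0.png');s=cv2.imread('pics/scene0.png')
cv2.imwrite('pics/tz1.png',cv2.resize(t[155:315,150:410],None,fx=3,fy=3,interpolation=cv2.INTER_CUBIC))
cv2.imwrite('pics/sz1.png',cv2.resize(s[140:290,160:420],None,fx=3,fy=3,interpolation=cv2.INTER_CUBIC))
```

```text
(no output)
```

View pics/tz1.png

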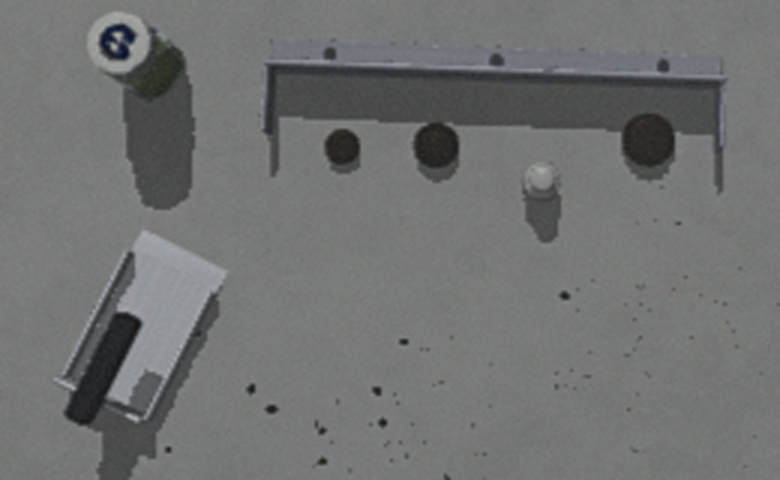

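View pics/sz1.png

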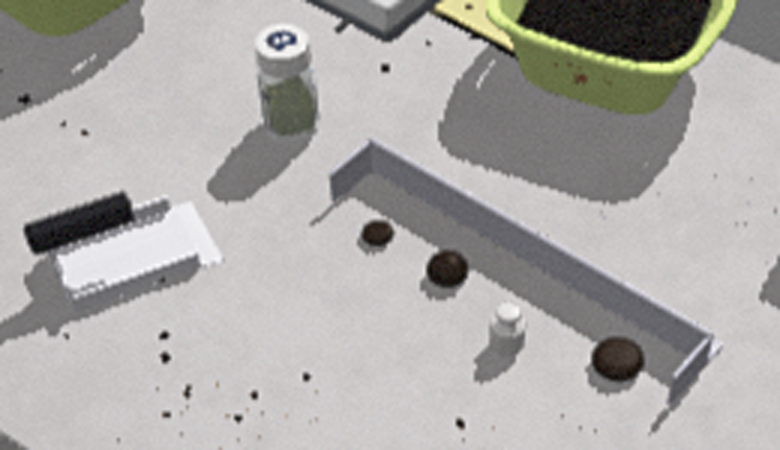

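```bash
cat > m.py <<'E'
from h import *
t=load('top0');s=load('scene0')
def blobs(r,box,f):
    x0,y0,x1,y1=box;im=r['frame'][y0:y1,x0:x1].astype(int);m=f(im).astype(np.uint8)
    n,l,st,c=cv2.connectedComponentsWithStats(m)
    return [(c[i]+[x0,y0],st[i,2:5],m,l==i) for i in range(1,n) if st[i,4]>25]
tea=lambda im:(im.max(2)<75)&(im[...,0]-im[...,2]>4)
dark=lambda im:(im.max(2)<50)
for nm,r,b in(('t',t,(245,190,390,215)),('s',s,(270,205,385,275))):
    for c,st,_,_ in blobs(r,b,tea):print(nm,c,st)
for nm,r,b in(('t',t,(165,235,230,300)),('s',s,(160,195,240,240))):
    for c,st,m,l in blobs(r,b,dark):
        ys,xs=np.nonzero(l);p=np.c_[xs+b[0],ys+b[1]].astype(np.float32)
        print(nm,'handle',c,st,cv2.minAreaRect(p))
E
python3 m.py
python3 - <<'E'
import cv2
t=cv2.imread('pics/top0.png');s=cv2.imread('pics/scene0.png')
cv2.imwrite('pics/tz2.png',cv2.resize(t[225:305,160:235],None,fx=7,fy=7,interpolation=cv2.INTER_CUBIC))
cv2.imwrite('pics/sz2.png',cv2.resize(s[195:245,160:240],None,fx=9,fy=9,interpolation=cv2.INTER_CUBIC))
cv2.imwrite('pics/tz3.png',cv2.resize(t[190:310,410:510],None,fx=5,fy=5,interpolation=cv2.INTER_CUBIC))
E
```

```text
t [366.43589744 196.07692308] [13  8 39]
t [294.16666667 199.44444444] [10  8 36]
t [263.3125     202.54166667] [10 10 48]
s [285.44827586 217.20689655] [10  8 58]
s [308.64814815 229.        ] [ 13  12 108]
s [365.34319527 259.14201183] [ 17  14 169]
t handle [183.92134831 277.59831461] [ 25  36 356] ((183.99998474121094, 277.5000305175781), (9.391485214233398, 39.35479736328125), 26.56505012512207)
s handle [185.8681672 214.3022508] [ 35  19 311] ((186.10000610351562, 214.30001831054688), (9.486831665039062, 34.78504943847656), 71.56504821777344)
```

View pics/tz2.png

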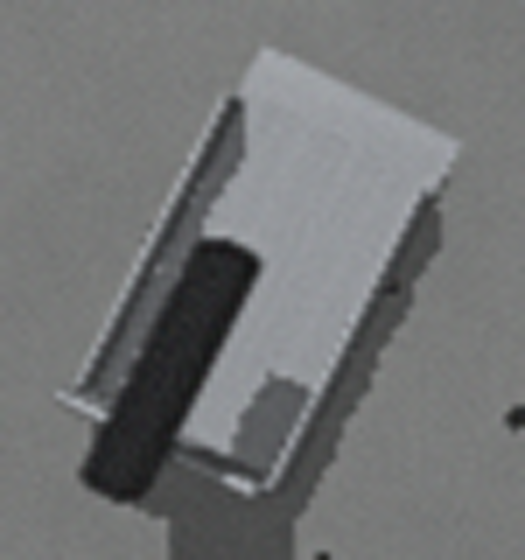

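View pics/sz2.png

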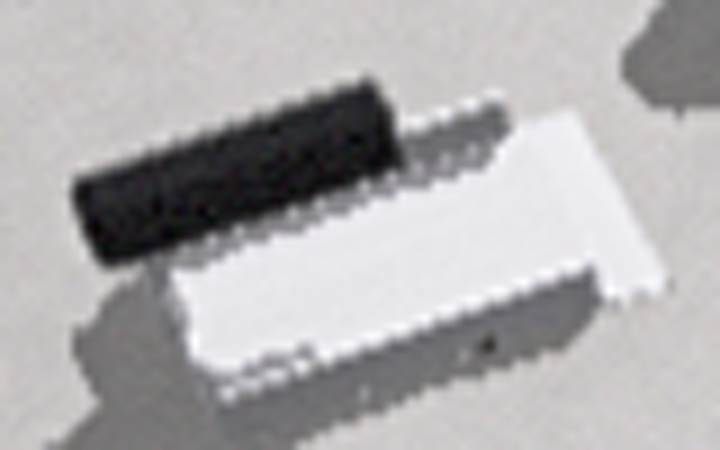

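View pics/tz3.png

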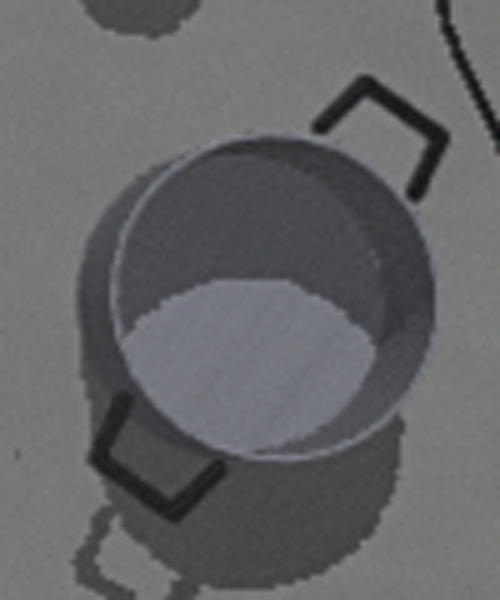

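```bash
python3 - <<'E'
import cv2
t=cv2.imread('pics/top0.png');s=cv2.imread('pics/scene0.png')
cv2.imwrite('pics/tz4.png',cv2.resize(t[160:230,230:315],None,fx=9,fy=8,interpolation=cv2.INTER_CUBIC))
cv2.imwrite('pics/tz5.png',cv2.resize(t[160:230,315:400],None,fx=9,fy=8,interpolation=cv2.INTER_CUBIC))
E
python3 - <<'E'
from h import *
np.set_printoptions(precision=4,suppress=True)
t=load('top0');s=load('scene0')
A=tri(t,(198,231.4),s,(224.4,207.2));B=tri(t,(226.1,245.7),s,(234.2,227.2))
print('lip',A,B)
a=plane(t,198,231.4,0);b=plane(t,226.1,245.7,0);print('lip top plane',a,b,np.linalg.norm(a-b),(a+b)/2)
n=a-b;print('heading',np.degrees(np.arctan2(-n[0],n[1])))
a=plane(s,224.4,207.2,0);b=plane(s,234.2,227.2,0);print('lip scene plane',a,b,(a+b)/2)
print('handle',tri(t,(184,277.5),s,(186,214.3)),plane(t,184,277.5,.064),plane(s,186,214.3,.06))
a=plane(t,168.3,281.7,.032);b=plane(t,197.4,295,.032);print('rear',a,b,np.linalg.norm(a-b))
print('pot',plane(t,464.8,249.4,.068))
for c in((374/5+409.5,78/5+190),(447/5+410,135/5+190),(95/5+410,460/5+190),(172/5+410,520/5+190)):print('h',plane(t,*c,.058))
E
```

```text
lip (array([0.5301, 0.2897, 0.0061]), np.float64(0.002908957614601552)) (array([0.4955, 0.2263, 0.0019]), np.float64(0.0015616514345758374))
lip top plane [0.5297 0.2925 0.    ] [0.4951 0.2273 0.    ] 0.07379970715817347 [0.5124 0.2599 0.    ]
heading -27.997679560189226
lip scene plane [0.5349 0.293  0.    ] [0.4971 0.227  0.    ] [0.516 0.26  0.   ]
handle (array([0.4247, 0.306 , 0.0612]), np.float64(0.0009525969021411952)) [0.4244 0.3055 0.064 ] [0.4256 0.3065 0.06  ]
rear [0.4155 0.3502 0.032 ] [0.3846 0.2851 0.032 ] 0.07202216659574094
pot [ 0.4723 -0.3041  0.068 ]
h [ 0.5683 -0.3545  0.058 ]
h [ 0.5424 -0.3865  0.058 ]
h [ 0.4034 -0.2261  0.058 ]
h [ 0.3768 -0.2585  0.058 ]
```

View pics/tz4.png

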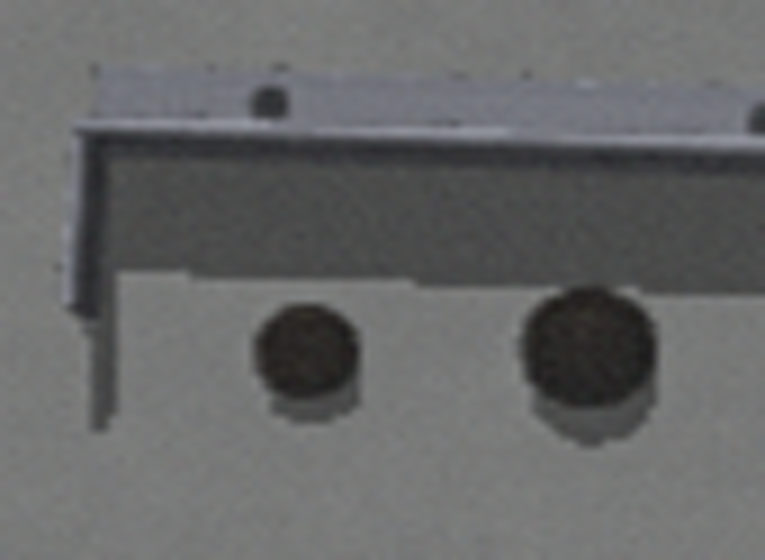

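View pics/tz5.png

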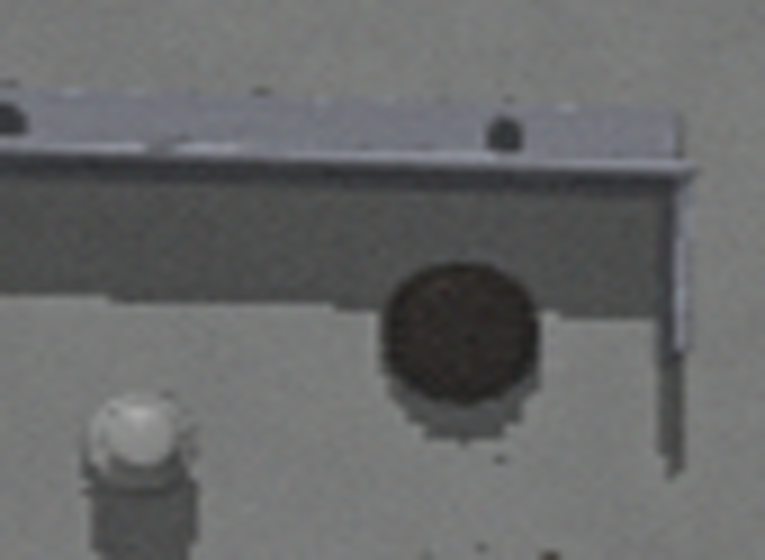

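Run:
```python
from h import *
np.set_printoptions(precision=4,suppress=True)
t=load('top0');s=load('scene0')
for n,p,z in(('tab',(264,204),.0055),('nest',(295.6,203.4),.011),('cake',(366.3,201.5),.008),('weight',(330.2,214.1),.035),('wallL',(242.2,177.7),.039),('wallR',(389.4,182.5),.039),('botL',(242.8,179.8),0),('botR',(389,184),0),('wingL',(238.9,198.7),.036),('wingR',(390.8,203.7),.036)):
    print(n,plane(t,*p,z))
print('scene')
for n,p,z in(('tab',(285.4,217.2),.0055),('nest',(308.6,229),.011),('cake',(365.3,259.1),.008),('weight',(329,248),.021)):
    print(n,plane(s,*p,z))
print(tri(t,(264,204),s,(285.4,217.2)),tri(t,(295.6,203.4),s,(308.6,229)),tri(t,(366.3,201.5),s,(365.3,259.1)))
```

```text
tab [0.5899 0.1377 0.0055]
nest [0.5889 0.064  0.011 ]
cake [ 0.5903 -0.0997  0.008 ]
weight [ 0.5595 -0.0149  0.035 ]
wallL [0.6459 0.1821 0.039 ]
wallR [ 0.6279 -0.15    0.039 ]
botL [0.6489 0.1874 0.    ]
botR [ 0.6317 -0.1548  0.    ]
wingL [0.5987 0.1904 0.036 ]
wingR [ 0.58  -0.152  0.036]
scene
tab [0.5941 0.1403 0.0055]
nest [0.5917 0.0666 0.011 ]
cake [ 0.5943 -0.0957  0.008 ]
weight [ 0.5638 -0.0127  0.021 ]
(array([0.5891, 0.1366, 0.0122]), np.float64(0.0006078866361313121)) (array([0.5881, 0.0638, 0.0162]), np.float64(0.00026289884530603466)) (array([ 0.589 , -0.0987,  0.0158]), np.float64(0.000699711635552544))
```

Poses measured. Scoop handle is at (0.425, 0.306) with heading −27.5°. Stop heading is −3°, with its inner face near x = 0.638. Moving over the handle now.

Request:
{"op": "move_arm", "data": {
  "commands": [
    [[0.8, -0.8, 0], [0, 0, -0.5], 1],
    [[0.8, -0.8, 0], [0, 0, -0.5], 1],
    [[0.8, -0.8, 0], [0, 0, 0], 1],
    [[0.8, -0.8, 0], [0, 0, 0], 1],
    [[0.8, -0.8, 0], [0, 0, 0], 1]
  ],
  "newtons": 80
}}

```text
clock: 0.6
tcp_pos: [0.3513, 0.381, 0.25]
orientation: [-0.0, 0.236, 0.972, -0.0]
wrist_force: [0.7, -0.1, 0.6]
finger_gap: 0.0856
```

Request:
{"op": "move_arm", "data": {
  "commands": [
    [[0.8, -0.8, -0.3], [0, 0, 0], 1],
    [[0.8, -0.8, -0.5], [0, 0, 0], 1],
    [[0.25, -0.3, -0.8], [0, 0, 0], 1],
    [[0, 0, -0.9], [0, 0, 0], 1],
    [[0, 0, 0], [0, 0, 0], 1]
  ]
}}

```text
clock: 1.1
tcp_pos: [0.4216, 0.304, 0.1455]
orientation: [-0.004, 0.237, 0.971, -0.003]
wrist_force: [-0.8, -0.4, -0.2]
finger_gap: 0.0855
```

Run:
```python
from h import *
snap('top','top1.png');snap('scene','scene1.png')
t=cv2.imread('pics/top1.png');s=cv2.imread('pics/scene1.png')
a=cv2.resize(t[205:325,130:250],(600,600));b=cv2.resize(s[170:250,140:250],None,fx=6,fy=6)
cv2.imwrite('pics/a1.png',a);cv2.imwrite('pics/b1.png',b)
st=env.get_state();print(st['clock'],st['tcp_pos'],st['orientation'],st['finger_gap'])
```

```text
1.2 [0.42388634 0.30625874 0.15016848] [-9.16383581e-04  2.36448375e-01  9.71643376e-01 -6.90261804e-04] 0.08561484417679024
```

View pics/a1.png

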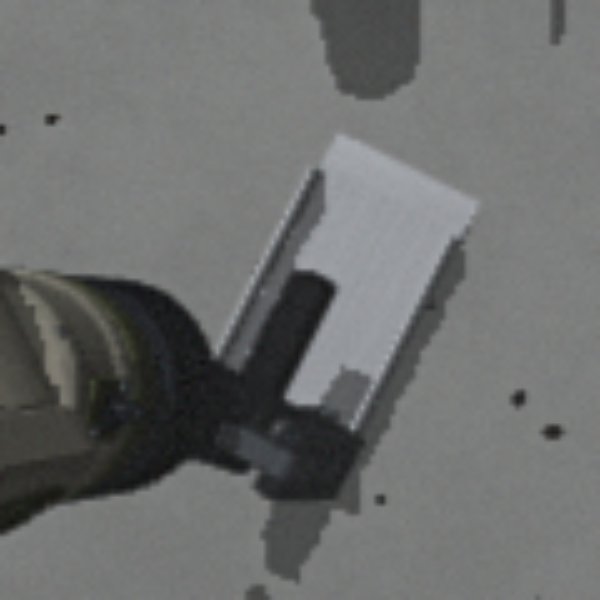

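View pics/b1.png

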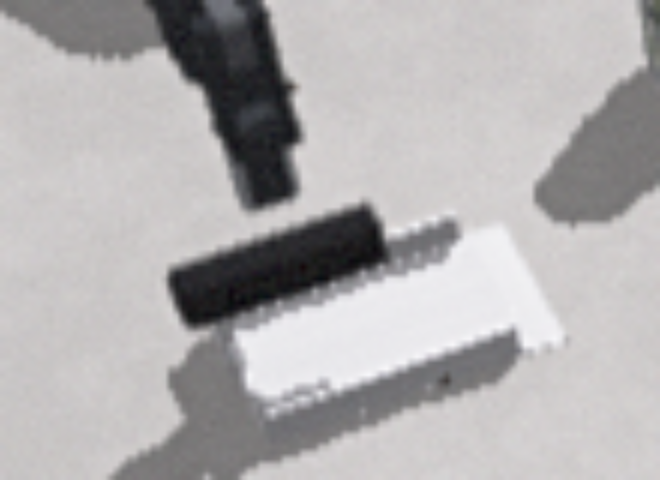

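Gripper is centred over the handle bar (top crop about (290,440), scene crop about (270,200)). Descending now.

Request:
{"op": "move_arm", "data": {
  "commands": [
    [[0, 0, -0.8], [0, 0, 0], 1],
    [[0, 0, -0.8], [0, 0, 0], 1],
    [[0, 0, -0.6], [0, 0, 0], 1],
    [[0, 0, 0], [0, 0, 0], 1],
    [[0, 0, 0], [0, 0, -0.0], 0]
  ]
}}

```text
clock: 1.7
tcp_pos: [0.4253, 0.3076, 0.0641]
orientation: [0.001, 0.236, 0.972, 0.001]
wrist_force: [-0.1, 0.2, 1.3]
finger_gap: 0.0733
```

Request:
{"op": "move_arm", "data": {
  "commands": [
    [[0, 0, 0], [0, 0, 0], -1],
    [[0, 0, 0], [0, 0, 0], -1],
    [[0, 0, 0], [0, 0, 0], -1],
    [[0, 0, 0], [0, 0, 0], -1],
    [[0, 0, 0], [0, 0, 0], -1]
  ]
}}

```text
clock: 2.2
tcp_pos: [0.4253, 0.307, 0.0633]
orientation: [0.001, 0.237, 0.972, 0.001]
wrist_force: [-1.7, 0.1, 6.4]
finger_gap: 0.0168
```

Request:
{"op": "move_arm", "data": {
  "commands": [
    [[0, 0, 0.4], [0, 0, 0], -1],
    [[0, 0, 0.4], [0, 0, 0], -1],
    [[0.1, -0.6, 0], [0, 0, 0.5], -1],
    [[0.2, -0.8, 0], [0, 0, 0.8], -1],
    [[0.2, -0.9, 0], [0, 0, 0.8], -1]
  ]
}}

```text
clock: 2.7
tcp_pos: [0.4442, 0.2139, 0.0941]
orientation: [-0.0, 0.089, 0.996, -0.0]
wrist_force: [1.8, -0.8, -1.8]
finger_gap: 0.0164
```

Request:
{"op": "move_arm", "data": {
  "commands": [
    [[0.2, -0.8, 0], [0, 0, 0.75], -1],
    [[0.05, -0.6, 0], [0, 0, 0.2], -1],
    [[0, -0.38, 0], [0, 0, 0], -1],
    [[0, 0, 0], [0, 0, 0], -1]
  ]
}}

```text
clock: 3.1
tcp_pos: [0.454, 0.1415, 0.0939]
orientation: [-0.001, 0.027, 1.0, -0.0]
wrist_force: [-0.2, 0.5, -2.1]
finger_gap: 0.0169
```

Run:
```python
from h import *
snap('top','top2.png');snap('scene','scene2.png')
t=cv2.imread('pics/top2.png');s=cv2.imread('pics/scene2.png')
a=cv2.resize(t[165:295,210:350],None,fx=5,fy=4.5);b=cv2.resize(s[170:280,190:350],None,fx=5,fy=5)
cv2.imwrite('pics/a2.png',a);cv2.imwrite('pics/b2.png',b)
st=env.get_state();print(st['clock'],st['tcp_pos'],st['orientation'],st['finger_gap'],st['wrist_force'],st['ft_torque'])
```

```text
3.2 [0.45424784 0.14316866 0.0940343 ] [-4.35878962e-04  2.63273150e-02  9.99653272e-01  1.38316619e-04] 0.016446660452392594 [ 0.34548271  0.25948356 -0.55721495] [ 0.02780748  0.03147861 -0.00421988]
```

View pics/a2.png

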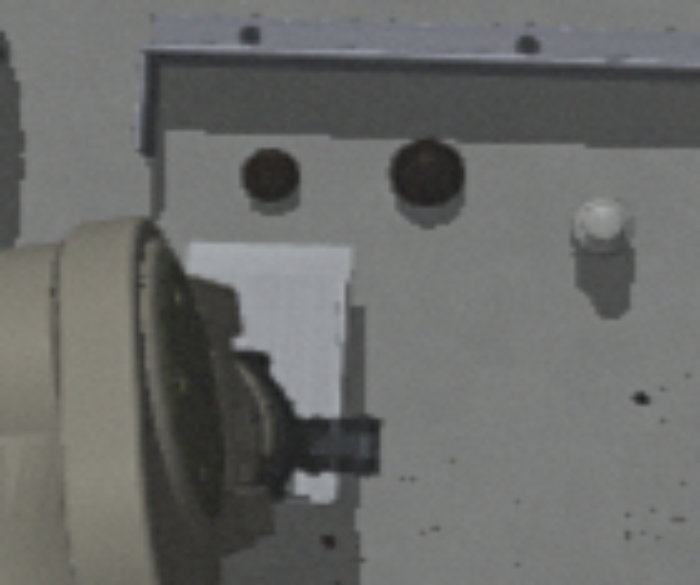

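View pics/b2.png

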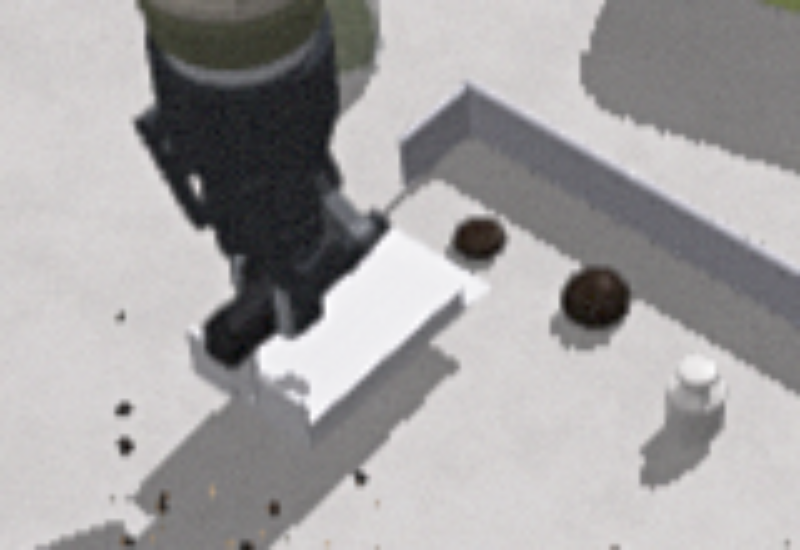

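Scoop is level and lined up with the tablet (lip centre about (270,245) in the crop, tablet (271,175)). Lowering it to the table.

Request:
{"op": "move_arm", "data": {
  "commands": [
    [[0, 0, -0.4], [0, 0, 0], -1],
    [[0, 0, -0.3], [0, 0, 0], -1],
    [[0, 0, -0.08], [0, 0, 0], -1],
    [[0, 0, 0], [0, 0, 0], -1]
  ],
  "newtons": 100
}}

```text
clock: 3.6
tcp_pos: [0.4538, 0.1441, 0.0633]
orientation: [-0.001, 0.025, 1.0, 0.0]
wrist_force: [-2.9, 0.9, 6.7]
finger_gap: 0.0163
```

Request:
{"op": "move_arm", "data": {
  "commands": [
    [[0.25, -0.012, 0], [0, 0, 0], -1],
    [[0.25, -0.012, 0], [0, 0, 0], -1],
    [[0.25, -0.012, 0], [0, 0, 0], -1],
    [[0.25, -0.012, 0], [0, 0, 0], -1],
    [[0.25, -0.012, 0], [0, 0, 0], -1]
  ]
}}

```text
clock: 4.1
tcp_pos: [0.5037, 0.1416, 0.0633]
orientation: [-0.001, 0.025, 1.0, 0.0]
wrist_force: [-5.9, 0.6, 8.7]
finger_gap: 0.0159
```

Request:
{"op": "move_arm", "data": {
  "commands": [
    [[0.25, -0.012, 0], [0, 0, 0], -1],
    [[0.25, -0.012, 0], [0, 0, 0], -1],
    [[0.25, -0.012, 0], [0, 0, 0], -1]
  ]
}}

```text
clock: 4.4
tcp_pos: [0.5338, 0.1402, 0.0633]
orientation: [-0.001, 0.025, 1.0, -0.0]
wrist_force: [-6.2, 0.2, 7.8]
finger_gap: 0.0162
```

```bash
cat > look.py <<'E'
from h import *
import sys
n,tb,sb=sys.argv[1],eval(sys.argv[2]),eval(sys.argv[3])
snap('top',f'top{n}.png');snap('scene',f'scene{n}.png')
out=[]
for c,b in(('top',tb),('scene',sb)):
    im=cv2.imread(f'pics/{c}{n}.png')[b[1]:b[3],b[0]:b[2]];f=min(398/im.shape[1],590/im.shape[0]);im=cv2.resize(im,None,fx=f,fy=f,interpolation=cv2.INTER_CUBIC)
    o=np.zeros((600,400,3),np.uint8);o[:im.shape[0],:im.shape[1]]=im;out.append(o)
cv2.imwrite(f'pics/ab{n}.png',np.hstack(out))
st=env.get_state();print(st['clock'],st['tcp_pos'].round(4),st['orientation'].round(4),st['finger_gap'],st['wrist_force'].round(1),st['ft_torque'].round(2),st['joint_pos'].round(2))
E
python3 look.py 3 "(230,160,320,290)" "(220,150,330,280)"
```

```text
4.5 [0.5361 0.1401 0.0634] [8.000e-04 2.540e-02 9.997e-01 2.000e-04] 0.016366590377880623 [1.8 0.1 2.9] [-0.05 -0.24  0.02] [ 0.11  0.4  -0.31  0.86  0.    0.16]
```

View pics/ab3.png

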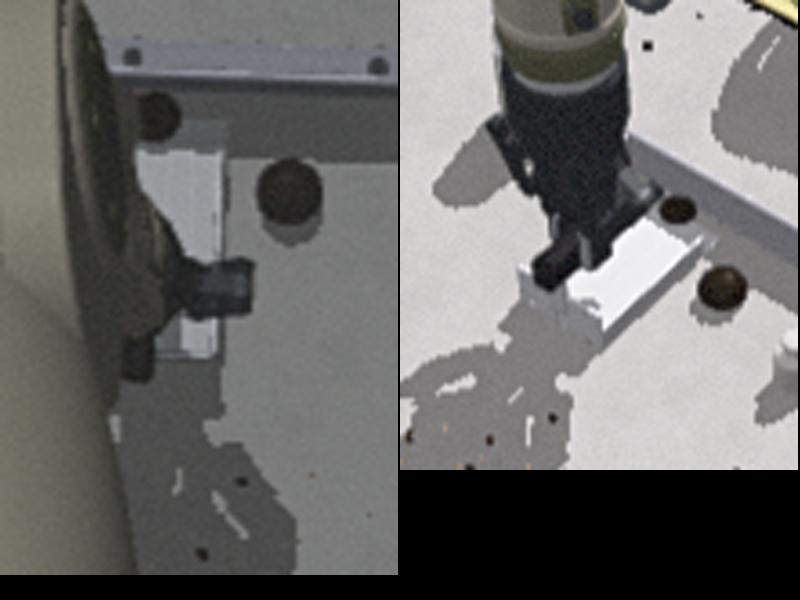

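Scoop is pushing the tablet; the lip is about 15–20 mm from the wall. Going on slowly.

Request:
{"op": "move_arm", "data": {
  "commands": [
    [[0.15, -0.008, 0], [0, 0, 0], -1],
    [[0.15, -0.008, 0], [0, 0, 0], -1]
  ]
}}

```text
clock: 4.7
tcp_pos: [0.5449, 0.1395, 0.0633]
orientation: [-0.002, 0.025, 1.0, 0.0]
wrist_force: [-5.4, 0.9, 8.5]
finger_gap: 0.0163
```

Request:
{"op": "move_arm", "data": {
  "commands": [
    [[0.1, -0.005, 0], [0, 0, 0], -1],
    [[0.05, -0.002, 0], [0, 0, 0], -1]
  ]
}}

```text
clock: 4.9
tcp_pos: [0.5485, 0.1394, 0.0633]
orientation: [-0.004, 0.025, 1.0, 0.0]
wrist_force: [-17.6, 1.0, 18.0]
finger_gap: 0.0164
```

```bash
python3 look.py 4 "(230,160,320,290)" "(250,170,330,260)"
```

```text
5.0 [0.5485 0.1393 0.0633] [-3.600e-03  2.520e-02  9.997e-01  1.000e-04] 0.01631436881068313 [-12.1   1.8  13.6] [-0.1   2.08 -0.21] [ 0.11  0.42 -0.27  0.88  0.    0.16]
```

View pics/ab4.png

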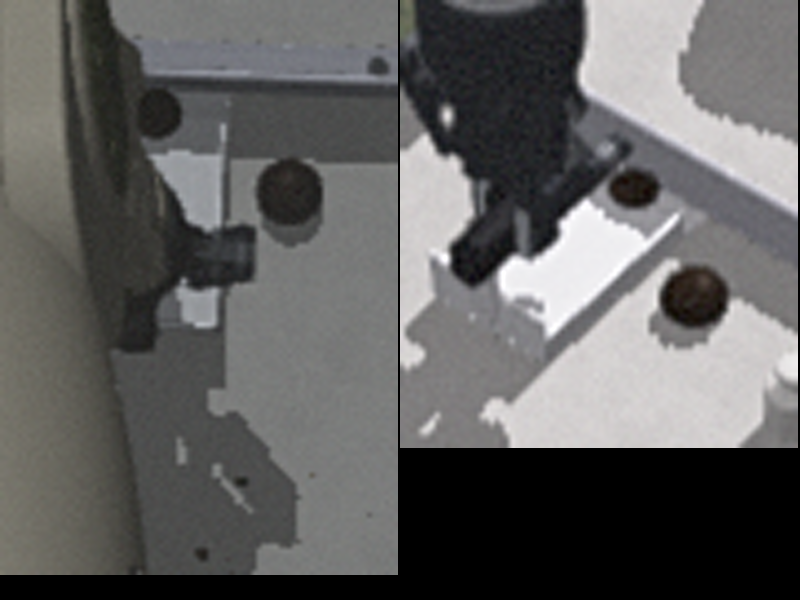

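Force rise to 17 N: the lip is at the wall and the tablet rides on the blade. I back off gently, lift and tip the lip up a little.

Request:
{"op": "move_arm", "data": {
  "commands": [
    [[-0.08, 0.004, 0.02], [0, 0, 0], -1],
    [[-0.15, 0.008, 0.05], [0, 0, 0], -1],
    [[-0.2, 0.01, 0.15], [0, -0.3, 0], -1],
    [[-0.25, 0.012, 0.1], [0, -0.4, 0], -1],
    [[-0.3, 0.015, 0], [0, -0.3, 0], -1]
  ]
}}

```text
clock: 5.5
tcp_pos: [0.5131, 0.1407, 0.076]
orientation: [0.071, 0.026, 0.997, 0.002]
wrist_force: [0.2, 0.2, -2.3]
finger_gap: 0.0164
```

Request:
{"op": "move_arm", "data": {
  "commands": [
    [[-0.35, 0.017, 0], [0, 0, 0], -1],
    [[-0.35, 0.017, 0], [0, 0, 0], -1],
    [[-0.35, 0.017, 0], [0, 0, 0], -1],
    [[-0.25, 0.012, 0], [0, 0, 0], -1],
    [[-0.1, 0.005, 0], [0, 0, 0], -1]
  ]
}}

```text
clock: 6.0
tcp_pos: [0.456, 0.1433, 0.0756]
orientation: [0.069, 0.025, 0.997, 0.002]
wrist_force: [0.2, -0.4, -2.0]
finger_gap: 0.0161
```

```bash
python3 look.py 5 "(210,160,340,310)" "(200,170,330,260)"
```

```text
6.1 [0.457  0.1433 0.0759] [0.0697 0.0256 0.9972 0.0018] 0.01610388691763107 [ 0.6 -0.3 -1.6] [-0.03  0.19  0.09] [ 0.15  0.17 -0.62  0.65 -0.02  0.2 ]
```

View pics/ab5.png

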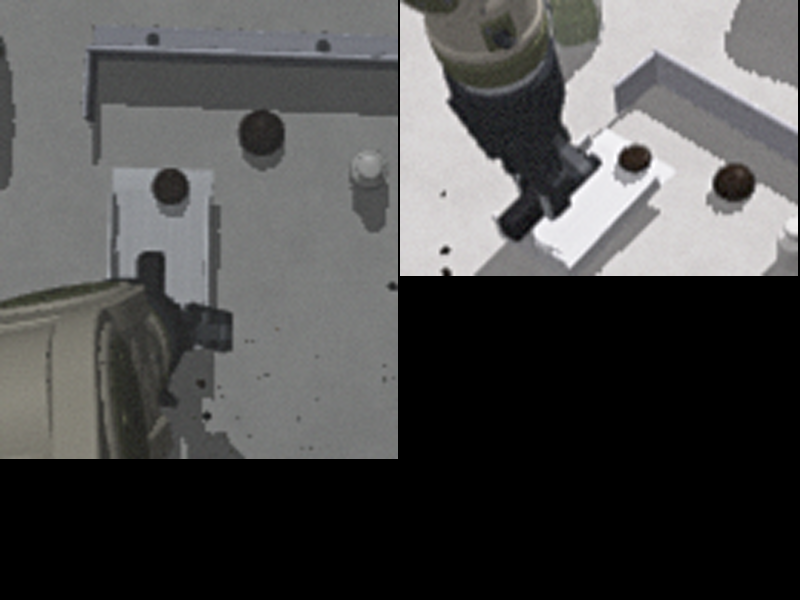

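Tablet is on the blade (crop (170,187)). Next I tip back to slide it to the rear wall while shifting over to the nest.

Request:
{"op": "move_arm", "data": {
  "commands": [
    [[0, -0.3, 0.2], [0, -0.8, 0], -1],
    [[0, -0.35, 0.1], [0, -1, 0], -1],
    [[0, -0.35, 0], [0, -1, 0], -1],
    [[0, -0.3, 0], [0, -1, 0], -1],
    [[0, -0.3, 0], [0, -0.7, 0], -1]
  ]
}}

```text
clock: 6.6
tcp_pos: [0.5058, 0.0946, 0.1337]
orientation: [0.344, 0.027, 0.939, 0.003]
wrist_force: [0.7, -0.3, -2.1]
finger_gap: 0.0161
```

Request:
{"op": "move_arm", "data": {
  "commands": [
    [[0, -0.2, 0], [0, 0, 0], -1],
    [[0, 0, 0], [0, 0, 0], -1],
    [[0, 0, 0], [0, 0, 0], -1],
    [[0, 0, 0], [0, 0, 0], -1]
  ]
}}

```text
clock: 7.0
tcp_pos: [0.5024, 0.0871, 0.1295]
orientation: [0.337, 0.027, 0.941, 0.003]
wrist_force: [-0.2, -0.0, -2.2]
finger_gap: 0.0166
```

```bash
python3 look.py 6 "(210,160,340,310)" "(200,170,330,260)"
```

```text
7.1 [0.5029 0.0872 0.13  ] [0.3377 0.0266 0.9409 0.0027] 0.016077254453821417 [-0.3 -0.7 -1.6] [0.02 0.89 0.06] [ 0.03 -0.1  -1.03 -0.04 -0.03  0.08]
```

View pics/ab6.png

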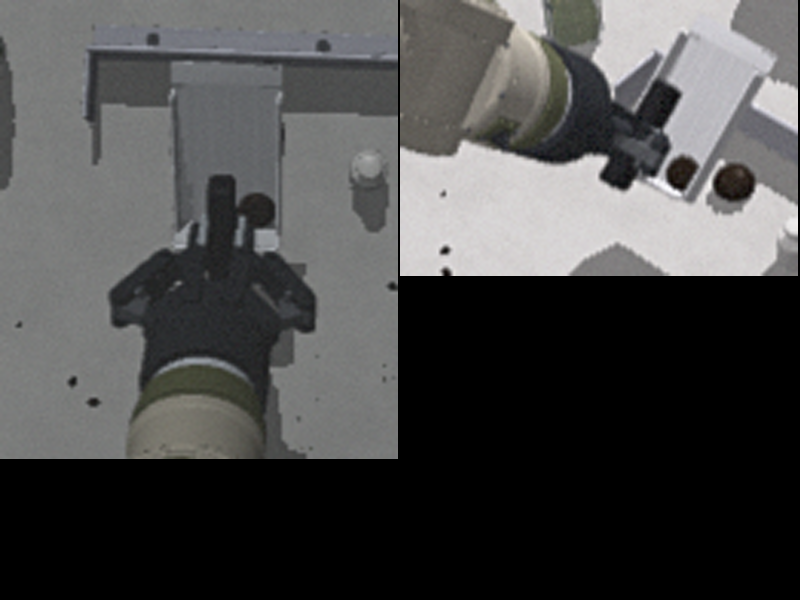

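Tablet has slid to the rear corner; joint 3's limit shifted the pose (x .503, z .13), with nothing touched. Levelling, backing off and lining up with the nest.

Request:
{"op": "move_arm", "data": {
  "commands": [
    [[-0.3, -0.1, 0], [0, 0.5, 0], -1],
    [[-0.3, -0.1, 0], [0, 1, 0], -1],
    [[-0.3, -0.1, 0], [0, 1, 0], -1],
    [[-0.3, -0.1, 0], [0, 1, 0], -1],
    [[0, 0, 0], [0, 1, 0], -1]
  ]
}}

```text
clock: 7.6
tcp_pos: [0.4551, 0.0713, 0.1318]
orientation: [0.032, 0.026, 0.999, -0.006]
wrist_force: [1.5, -0.0, -1.7]
finger_gap: 0.0162
```

Request:
{"op": "move_arm", "data": {
  "commands": [
    [[0, 0, -0.5], [0, 0.4, 0], -1],
    [[0, 0, -0.5], [0, 0, 0], -1],
    [[0, 0, 0], [0, 0, 0], -1]
  ]
}}

```text
clock: 7.9
tcp_pos: [0.4549, 0.0714, 0.0881]
orientation: [0.004, 0.026, 1.0, -0.006]
wrist_force: [-0.2, -0.6, -3.0]
finger_gap: 0.0159
```

```bash
python3 look.py 7 "(210,160,340,310)" "(200,170,350,280)"
```

```text
8.0 [0.4557 0.0714 0.0904] [ 0.0061  0.0259  0.9996 -0.0064] 0.016059968046322908 [ 0.2  0.3 -2. ] [ 0.03  0.1  -0.02] [-0.01  0.21 -0.52  0.84 -0.01  0.04]
```

View pics/ab7.png

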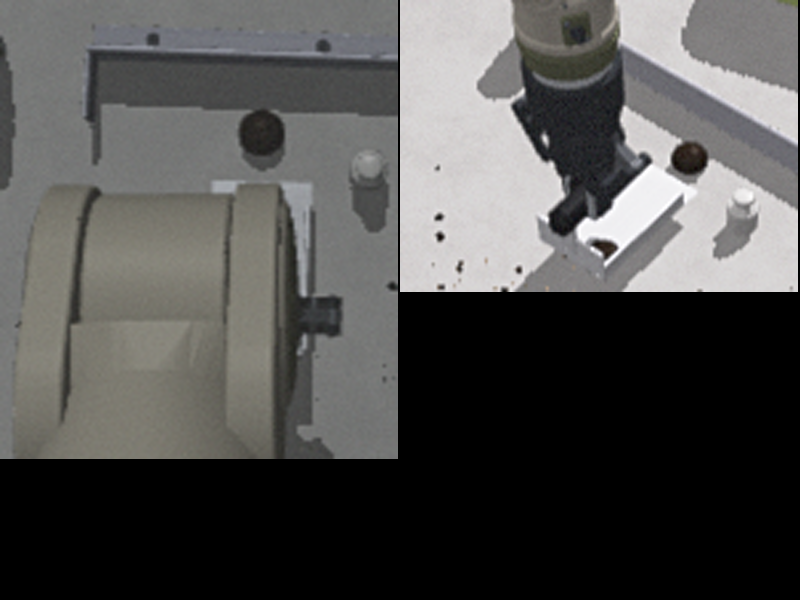

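Lip is centred on the nest (both at crop column 262) and the tablet is in the rear corner. I correct a small 0.7° tilt and lower.

Request:
{"op": "move_arm", "data": {
  "commands": [
    [[0, 0, -0.35], [0.09, 0.085, 0], -1],
    [[0, 0, -0.25], [0, 0, 0], -1],
    [[0, 0, -0.07], [0, 0, 0], -1],
    [[0, 0, 0], [0, 0, 0], -1]
  ]
}}

```text
clock: 8.4
tcp_pos: [0.456, 0.0714, 0.0644]
orientation: [0.001, 0.026, 1.0, -0.0]
wrist_force: [-3.0, 0.4, 5.4]
finger_gap: 0.0163
```

Request:
{"op": "move_arm", "data": {
  "commands": [
    [[0.2, -0.01, -0.02], [0, 0, 0], -1],
    [[0.25, -0.012, 0], [0, 0, 0], -1],
    [[0.25, -0.012, 0], [0, 0, 0], -1],
    [[0.25, -0.012, 0], [0, 0, 0], -1],
    [[0.25, -0.012, 0], [0, 0, 0], -1]
  ]
}}

```text
clock: 8.9
tcp_pos: [0.5032, 0.0691, 0.0642]
orientation: [0.0, 0.026, 1.0, -0.0]
wrist_force: [-8.2, 0.2, 11.5]
finger_gap: 0.0164
```

Request:
{"op": "move_arm", "data": {
  "commands": [
    [[0.25, -0.012, 0], [0, 0, 0], -1],
    [[0.25, -0.012, 0], [0, 0, 0], -1],
    [[0.2, -0.01, 0], [0, 0, 0], -1]
  ]
}}

```text
clock: 9.2
tcp_pos: [0.5315, 0.0677, 0.0642]
orientation: [0.0, 0.026, 1.0, -0.0]
wrist_force: [-7.2, 1.2, 9.4]
finger_gap: 0.0166
```

```bash
python3 look.py 8 "(250,160,340,290)" "(250,170,350,280)"
```

```text
9.3 [0.5331 0.0676 0.0643] [ 1.700e-03  2.610e-02  9.997e-01 -3.000e-04] 0.01610474705051964 [-1.7  0.2  4.2] [-0.   -0.07 -0.01] [-0.02  0.37 -0.36  0.84 -0.    0.03]
```

View pics/ab8.png

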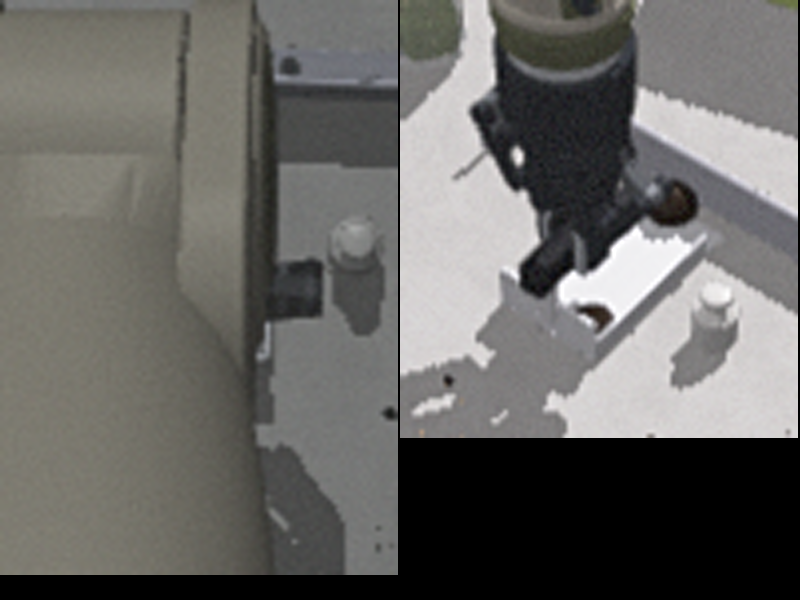

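Request:
{"op": "move_arm", "data": {
  "commands": [
    [[0.13, -0.006, 0], [0, 0, 0], -1],
    [[0.12, -0.006, 0], [0, 0, 0], -1]
  ]
}}

```text
clock: 9.5
tcp_pos: [0.5408, 0.0673, 0.0642]
orientation: [-0.0, 0.026, 1.0, -0.0]
wrist_force: [-8.9, 0.2, 11.4]
finger_gap: 0.0161
```

Request:
{"op": "move_arm", "data": {
  "commands": [
    [[0.05, -0.003, 0], [0, 0, 0], -1],
    [[0.0, 0, 0], [0, 0, 0], -1]
  ]
}}

```text
clock: 9.7
tcp_pos: [0.5433, 0.0671, 0.0643]
orientation: [0.0, 0.026, 1.0, -0.0]
wrist_force: [-6.4, -0.3, 9.2]
finger_gap: 0.0159
```

```bash
python3 look.py 9 "(250,160,340,290)" "(270,180,350,260)"
```

```text
9.8 [0.5433 0.0671 0.0643] [ 5.000e-04  2.600e-02  9.997e-01 -3.000e-04] 0.01582614728457284 [-7.2  0.3  9.1] [0.03 0.67 0.01] [-0.02  0.39 -0.33  0.85 -0.    0.03]
```

View pics/ab9.png

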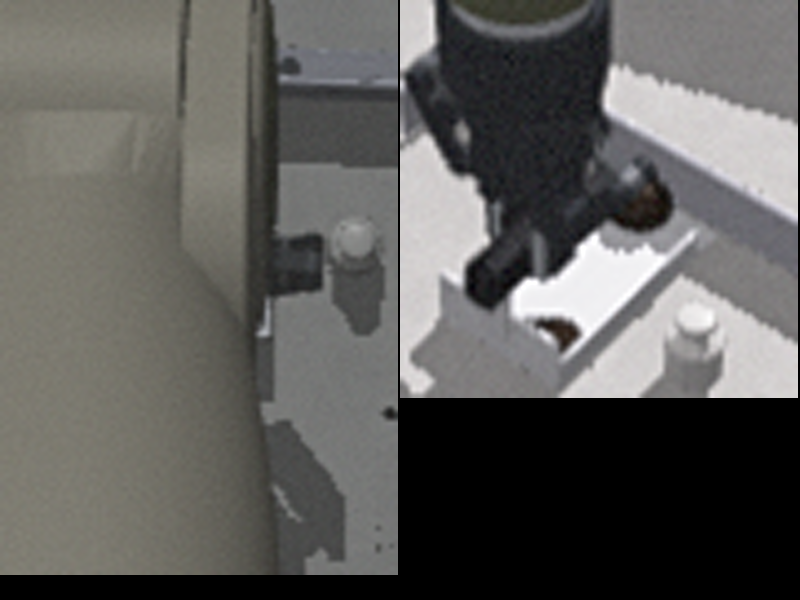

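Request:
{"op": "move_arm", "data": {
  "commands": [
    [[0.04, -0.002, 0], [0, 0, 0], -1],
    [[0.03, 0, 0], [0, 0, 0], -1]
  ]
}}

```text
clock: 10.0
tcp_pos: [0.5452, 0.0671, 0.0643]
orientation: [-0.0, 0.026, 1.0, -0.0]
wrist_force: [-12.5, 0.5, 14.2]
finger_gap: 0.0163
```

Request:
{"op": "move_arm", "data": {
  "commands": [
    [[0.03, 0, 0], [0, 0, 0], -1],
    [[0, 0, 0], [0, 0, 0], -1]
  ]
}}

```text
clock: 10.2
tcp_pos: [0.5452, 0.0671, 0.0643]
orientation: [-0.001, 0.026, 1.0, -0.0]
wrist_force: [-12.7, 1.0, 14.9]
finger_gap: 0.0161
```

Request:
{"op": "move_arm", "data": {
  "commands": [
    [[-0.06, 0.003, 0.02], [0, 0, 0], -1],
    [[-0.1, 0.005, 0.05], [0, 0, 0], -1],
    [[-0.15, 0.008, 0.15], [0, -0.3, 0], -1],
    [[-0.2, 0.01, 0.1], [0, -0.4, 0], -1],
    [[-0.3, 0.015, 0], [0, -0.3, 0], -1]
  ]
}}

```text
clock: 10.7
tcp_pos: [0.516, 0.0685, 0.0763]
orientation: [0.072, 0.026, 0.997, 0.001]
wrist_force: [-1.0, -0.4, -1.9]
finger_gap: 0.016
```

Request:
{"op": "move_arm", "data": {
  "commands": [
    [[-0.35, 0.017, 0], [0, 0, 0], -1],
    [[-0.35, 0.017, 0], [0, 0, 0], -1],
    [[-0.35, 0.017, 0], [0, 0, 0], -1],
    [[-0.25, 0.012, 0], [0, 0, 0], -1],
    [[-0.1, 0.005, 0], [0, 0, 0], -1]
  ]
}}

```text
clock: 11.2
tcp_pos: [0.4584, 0.0713, 0.0756]
orientation: [0.07, 0.026, 0.997, 0.002]
wrist_force: [-0.3, 0.3, -2.2]
finger_gap: 0.016
```

```bash
python3 look.py 10 "(210,160,340,310)" "(200,170,350,280)"
```

```text
11.3 [0.4595 0.0713 0.076 ] [0.0706 0.026  0.9972 0.0015] 0.016241501588615585 [ 0.1 -0.5 -2.1] [-0.02  0.25 -0.03] [-0.02  0.14 -0.66  0.64  0.    0.03]
```

View pics/ab10.png

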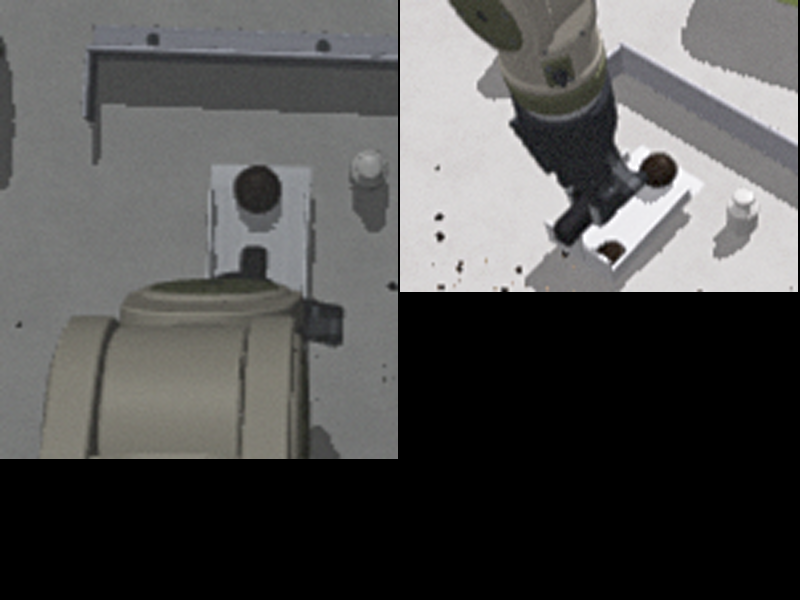

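Nest is on the blade (crop (258,190)). Tipping back again to slide it to the rear, then lateral to the cake lane, staying above the weight.

Request:
{"op": "move_arm", "data": {
  "commands": [
    [[0.2, 0, 0.3], [0, -0.8, 0], -1],
    [[0.25, 0, 0.3], [0, -1, 0], -1],
    [[0.25, 0, 0.3], [0, -1, 0], -1],
    [[0.25, -0.1, 0.3], [0, -1, 0], -1],
    [[0.2, -0.2, 0.2], [0, -0.7, 0], -1]
  ]
}}

```text
clock: 11.8
tcp_pos: [0.5282, 0.0623, 0.1545]
orientation: [0.369, 0.024, 0.929, 0.008]
wrist_force: [1.0, 0.7, -2.3]
finger_gap: 0.016
```

Request:
{"op": "move_arm", "data": {
  "commands": [
    [[0, -0.4, 0], [0, 0, 0], -1],
    [[0, -0.5, 0], [0, 0, 0], -1],
    [[0, -0.5, 0], [0, 0, 0], -1],
    [[0, -0.5, 0], [0, 0, 0], -1],
    [[0, -0.5, 0], [0, 0, 0], -1]
  ]
}}

```text
clock: 12.3
tcp_pos: [0.5247, -0.0346, 0.1498]
orientation: [0.361, 0.025, 0.932, 0.008]
wrist_force: [0.4, 0.4, -1.6]
finger_gap: 0.0161
```

```bash
python3 look.py 11 "(240,120,400,310)" "(200,130,400,280)"
```

```text
12.4 [ 0.5254 -0.0361  0.1502] [0.3618 0.0265 0.9319 0.0071] 0.016235300058704657 [ 0.3 -0.  -2. ] [0.1  0.95 0.04] [-0.34 -0.13 -1.02 -0.03  0.22 -0.2 ]
```

View pics/ab11.png

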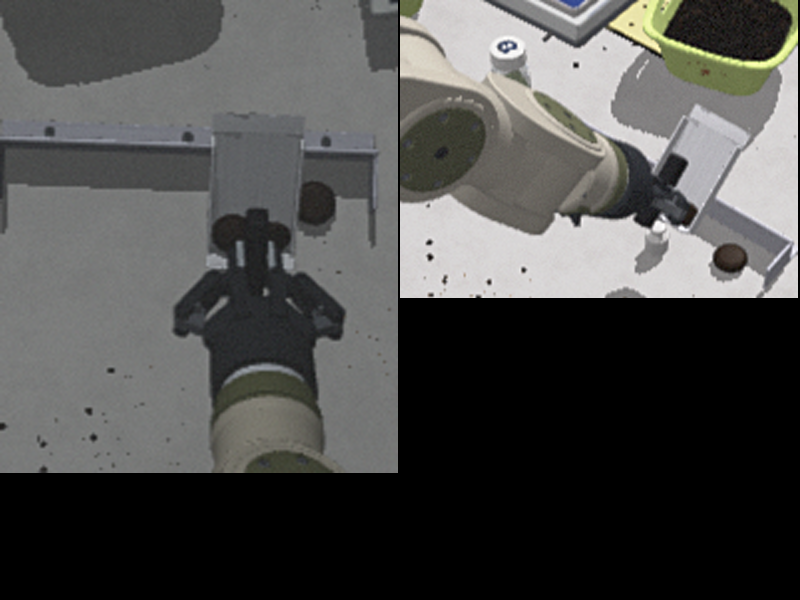

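Tablet and nest lie at the rear, clear of the fingers; the weight and cake stand as before. Moving over to the cake and levelling.

Request:
{"op": "move_arm", "data": {
  "commands": [
    [[-0.2, -0.5, 0], [0, 0, 0], -1],
    [[-0.3, -0.5, 0], [0, 0.5, 0], -1],
    [[-0.35, -0.38, 0], [0, 1, 0], -1],
    [[-0.35, 0, 0], [0, 1, 0], -1],
    [[-0.35, 0, 0], [0, 1, 0], -1]
  ]
}}

```text
clock: 12.9
tcp_pos: [0.4631, -0.0888, 0.1509]
orientation: [0.126, 0.026, 0.992, 0.001]
wrist_force: [1.1, -0.9, -3.3]
finger_gap: 0.0162
```

Request:
{"op": "move_arm", "data": {
  "commands": [
    [[-0.2, 0, -0.3], [0, 1, 0], -1],
    [[0, 0, -0.6], [0, 0.8, 0], -1],
    [[0, 0, -0.6], [0, 0, 0], -1],
    [[0, 0, 0], [0, 0, 0], -1]
  ]
}}

```text
clock: 13.3
tcp_pos: [0.4542, -0.0871, 0.0864]
orientation: [-0.0, 0.026, 1.0, -0.001]
wrist_force: [0.1, 0.0, -1.8]
finger_gap: 0.0162
```

```bash
python3 look.py 12 "(270,160,400,310)" "(250,150,420,290)"
```

```text
13.4 [ 0.4548 -0.0877  0.0892] [ 0.0018  0.0258  0.9997 -0.0012] 0.015913099860758693 [-0.4 -0.5 -1.7] [-0.03  0.   -0.01] [-0.36  0.21 -0.51  0.84 -0.   -0.31]
```

View pics/ab12.png

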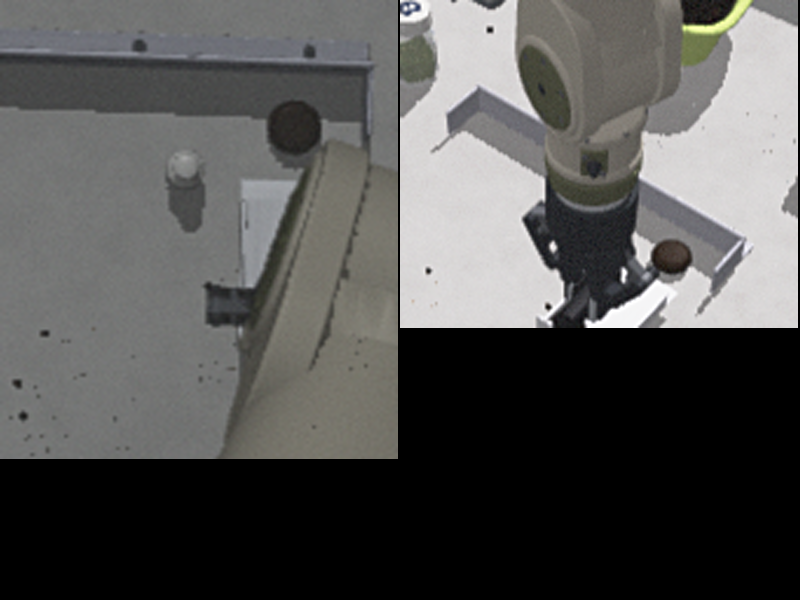

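Lip centre is about 290 and the cake 294 in the crop, so I shift 3 mm to −y and lower.

Request:
{"op": "move_arm", "data": {
  "commands": [
    [[0, -0.08, -0.3], [0.015, 0.025, 0], -1],
    [[0, 0, -0.25], [0, 0, 0], -1],
    [[0, 0, -0.09], [0, 0, 0], -1],
    [[0, 0, 0], [0, 0, 0], -1]
  ]
}}

```text
clock: 13.8
tcp_pos: [0.4547, -0.092, 0.0646]
orientation: [0.001, 0.027, 1.0, -0.001]
wrist_force: [-3.6, -1.0, 6.3]
finger_gap: 0.0159
```

Request:
{"op": "move_arm", "data": {
  "commands": [
    [[0.2, -0.01, -0.01], [0, 0, 0], -1],
    [[0.25, -0.012, 0], [0, 0, 0], -1],
    [[0.25, -0.012, 0], [0, 0, 0], -1],
    [[0.25, -0.012, 0], [0, 0, 0], -1],
    [[0.25, -0.012, 0], [0, 0, 0], -1]
  ]
}}

```text
clock: 14.3
tcp_pos: [0.5024, -0.0939, 0.0646]
orientation: [0.001, 0.026, 1.0, -0.001]
wrist_force: [-5.8, -0.4, 7.9]
finger_gap: 0.0165
```

```bash
python3 look.py 13 "(270,160,400,310)" "(280,170,400,290)"
```

```text
14.4 [ 0.5045 -0.0943  0.0647] [ 2.200e-03  2.630e-02  9.997e-01 -7.000e-04] 0.016600705487714577 [1.  0.3 1.6] [-0.02 -0.48 -0.05] [-0.34  0.33 -0.42  0.82 -0.   -0.29]
```

View pics/ab13.png

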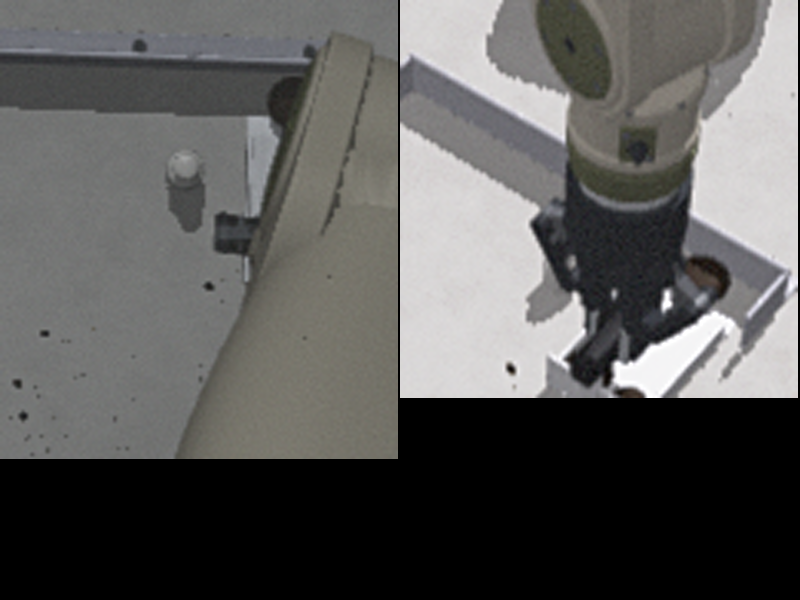

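Request:
{"op": "move_arm", "data": {
  "commands": [
    [[0.25, -0.012, 0], [0, 0, 0], -1],
    [[0.22, -0.012, 0], [0, 0, 0], -1],
    [[0.15, -0.008, 0], [0, 0, 0], -1]
  ]
}}

```text
clock: 14.7
tcp_pos: [0.5272, -0.0952, 0.0645]
orientation: [0.0, 0.026, 1.0, -0.001]
wrist_force: [-7.8, 0.4, 9.9]
finger_gap: 0.0164
```

Request:
{"op": "move_arm", "data": {
  "commands": [
    [[0.09, -0.004, 0], [0, 0, 0], -1],
    [[0.06, -0.003, 0], [0, 0, 0], -1],
    [[0.04, -0.002, 0], [0, 0, 0], -1]
  ]
}}

```text
clock: 15.0
tcp_pos: [0.534, -0.0955, 0.0645]
orientation: [-0.0, 0.026, 1.0, -0.001]
wrist_force: [-8.4, 0.9, 11.2]
finger_gap: 0.0162
```

```bash
python3 look.py 14 "(270,160,400,310)" "(310,180,410,290)"
```

```text
15.1 [ 0.5342 -0.0955  0.0645] [ 0.000e+00  2.640e-02  9.997e-01 -6.000e-04] 0.015917131187731928 [-7.9  0.2  9.4] [0.04 0.74 0.  ] [-0.32  0.38 -0.34  0.85 -0.   -0.27]
```

View pics/ab14.png

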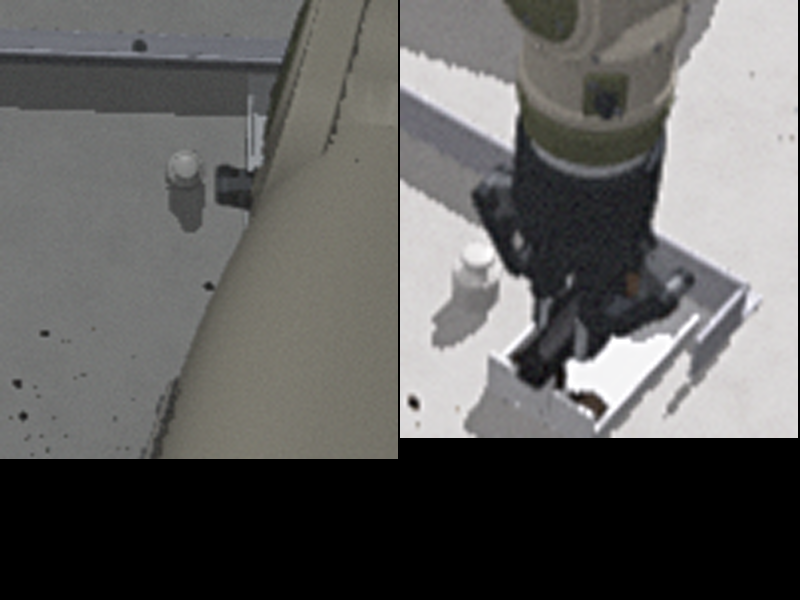

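Request:
{"op": "move_arm", "data": {
  "commands": [
    [[0.05, -0.002, 0], [0, 0, 0], -1],
    [[0.04, -0.002, 0], [0, 0, 0], -1],
    [[0, 0, 0], [0, 0, 0], -1]
  ]
}}

```text
clock: 15.4
tcp_pos: [0.5362, -0.0955, 0.0645]
orientation: [-0.001, 0.027, 1.0, -0.001]
wrist_force: [-12.6, 0.9, 14.5]
finger_gap: 0.0166
```

Same contact signature as with the nest (−12.6 N, at the expected x). Backing off.

Request:
{"op": "move_arm", "data": {
  "commands": [
    [[-0.06, 0.003, 0.02], [0, 0, 0], -1],
    [[-0.1, 0.005, 0.05], [0, 0, 0], -1],
    [[-0.15, 0.008, 0.15], [0, -0.3, 0], -1],
    [[-0.2, 0.01, 0.1], [0, -0.4, 0], -1],
    [[-0.3, 0.015, 0], [0, -0.3, 0], -1]
  ]
}}

```text
clock: 15.9
tcp_pos: [0.5066, -0.094, 0.0765]
orientation: [0.072, 0.026, 0.997, 0.001]
wrist_force: [-0.9, -1.6, -2.2]
finger_gap: 0.0159
```

Request:
{"op": "move_arm", "data": {
  "commands": [
    [[-0.35, 0.017, 0], [0, 0, 0], -1],
    [[-0.35, 0.017, 0], [0, 0, 0], -1],
    [[-0.35, 0.017, 0], [0, 0, 0], -1],
    [[-0.25, 0.012, 0.1], [0, 0, 0], -1],
    [[-0.1, 0.005, 0.1], [0, 0, 0], -1]
  ]
}}

```text
clock: 16.4
tcp_pos: [0.4491, -0.0909, 0.0841]
orientation: [0.07, 0.026, 0.997, 0.002]
wrist_force: [0.2, -0.7, -2.8]
finger_gap: 0.0165
```

```bash
python3 look.py 15 "(270,160,400,310)" "(270,180,430,310)"
```

```text
16.5 [ 0.4508 -0.0914  0.085 ] [0.071  0.0262 0.9971 0.0012] 0.016032500919919007 [ 0.6 -0.6 -2.2] [-0.15  0.2   0.07] [-0.41  0.12 -0.65  0.67  0.06 -0.35]
```

View pics/ab15.png

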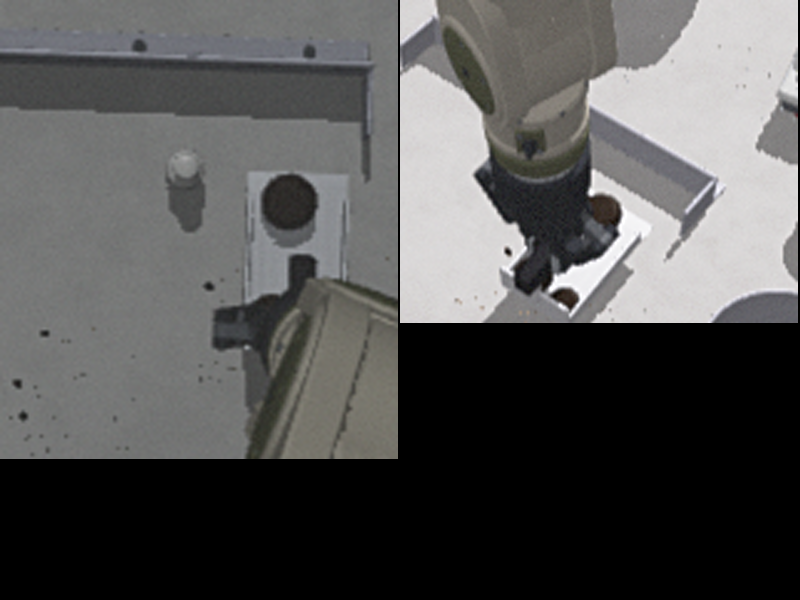

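All three pieces are on the blade: cake at crop (289,201), the other two at the rear. Now carrying over to the right side of the pot, lip slightly up.

Request:
{"op": "move_arm", "data": {
  "commands": [
    [[0, -0.2, 0.5], [0, 0, 0], -1],
    [[0, -0.5, 0.7], [0, 0, 0.3], -1],
    [[0, -0.8, 0.7], [0, 0, 0.6], -1],
    [[-0.1, -0.9, 0.6], [0, 0, 0.8], -1],
    [[-0.1, -0.9, 0.4], [0, 0, 0.8], -1]
  ]
}}

```text
clock: 17.0
tcp_pos: [0.444, -0.2253, 0.2029]
orientation: [0.071, -0.15, 0.986, 0.012]
wrist_force: [1.2, 0.5, -3.1]
finger_gap: 0.0161
```

Request:
{"op": "move_arm", "data": {
  "commands": [
    [[-0.2, -0.9, 0], [0, 0, 0.8], -1],
    [[-0.2, -0.9, 0], [0, 0, 0.8], -1],
    [[-0.2, -0.9, 0], [0, 0, 0.8], -1],
    [[-0.2, -0.8, 0], [0, 0, 0.8], -1],
    [[-0.1, -0.6, 0], [0, 0, 0.8], -1]
  ]
}}

```text
clock: 17.5
tcp_pos: [0.4065, -0.3903, 0.2002]
orientation: [0.063, -0.415, 0.907, 0.031]
wrist_force: [0.7, -0.6, -2.4]
finger_gap: 0.0164
```

Request:
{"op": "move_arm", "data": {
  "commands": [
    [[-0.1, -0.4, 0], [0, 0, 0.7], -1],
    [[0, -0.2, 0], [0, 0, 0.3], -1],
    [[0, 0, 0], [0, 0, 0], -1]
  ]
}}

```text
clock: 17.8
tcp_pos: [0.4031, -0.4134, 0.1997]
orientation: [0.06, -0.475, 0.877, 0.036]
wrist_force: [0.0, -0.1, -1.3]
finger_gap: 0.0162
```

```bash
python3 look.py 16 "(370,160,540,330)" "(330,230,530,410)"
```

```text
17.9 [ 0.403  -0.4114  0.2   ] [ 0.0603 -0.4755  0.8769  0.0365] 0.016352194352791612 [ 0.7  0.6 -3. ] [-0.18  0.17 -0.06] [-1.    0.37  0.    1.26  0.13 -2.  ]
```

View pics/ab16.png

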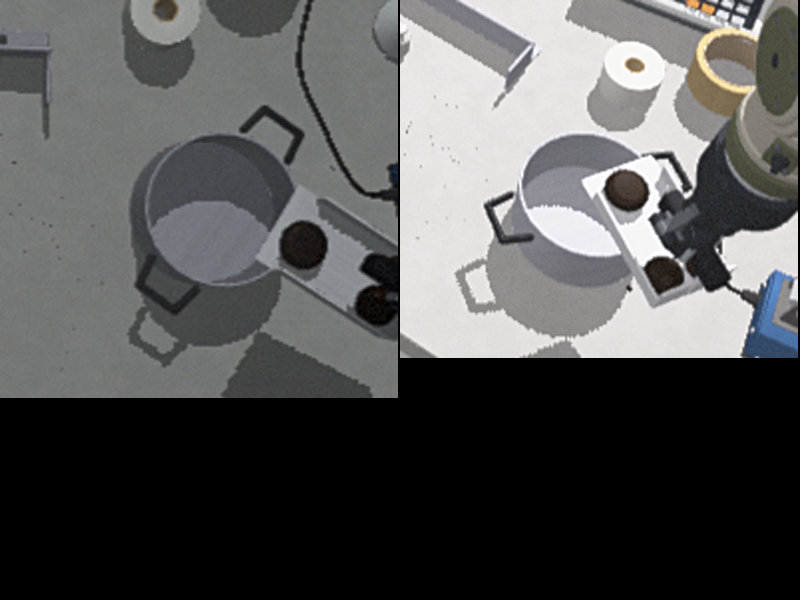

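The three pieces are secure and the lip is over the pot. Tipping about the lip while lowering.

Request:
{"op": "move_arm", "data": {
  "commands": [
    [[0.11, 0.17, 0.1], [-0.84, 0.545, 0], -1],
    [[0.135, 0.21, -0.05], [-0.84, 0.545, 0], -1],
    [[0.16, 0.245, -0.2], [-0.84, 0.545, 0], -1],
    [[0.18, 0.28, -0.12], [-0.84, 0.545, 0], -1]
  ]
}}

```text
clock: 18.3
tcp_pos: [0.4268, -0.3741, 0.1908]
orientation: [-0.185, -0.465, 0.86, -0.1]
wrist_force: [-0.4, 0.0, -3.5]
finger_gap: 0.0159
```

Request:
{"op": "move_arm", "data": {
  "commands": [
    [[0.1, 0.15, 0.04], [-0.42, 0.27, 0], -1],
    [[0.1, 0.15, 0.04], [-0.42, 0.27, 0], -1],
    [[0.105, 0.16, 0.07], [-0.42, 0.27, 0], -1],
    [[0.105, 0.16, 0.07], [-0.42, 0.27, 0], -1]
  ]
}}

```text
clock: 18.7
tcp_pos: [0.4432, -0.3487, 0.1988]
orientation: [-0.301, -0.447, 0.826, -0.162]
wrist_force: [-1.3, -0.1, -1.7]
finger_gap: 0.0161
```

```bash
python3 look.py 17 "(370,160,540,330)" "(330,230,530,410)"
```

```text
18.8 [ 0.4436 -0.3474  0.1973] [-0.301  -0.449   0.8258 -0.1608] 0.016239836295654706 [ 0.8 -1.  -2.2] [ 0.71 -0.48  0.02] [-0.49  0.4  -0.13  1.12 -0.69 -1.45]
```

View pics/ab17.png

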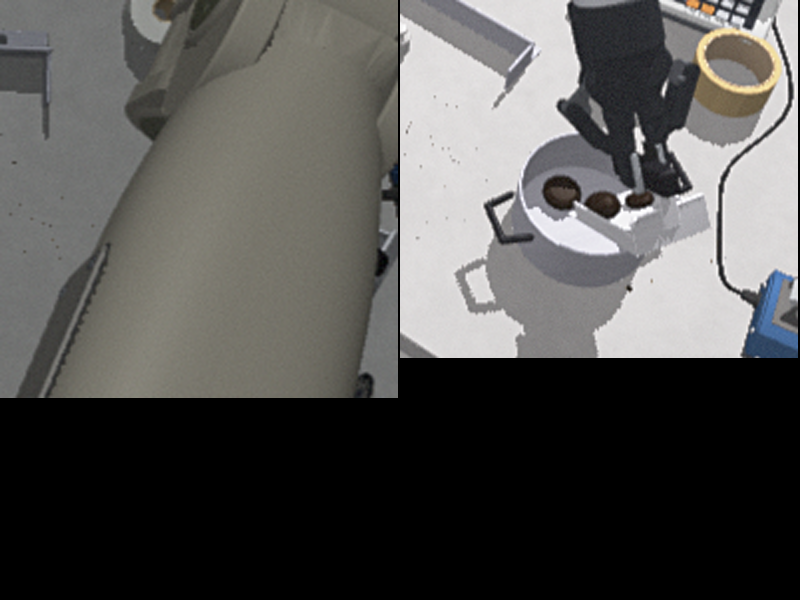

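The pieces are sliding off into the pot one behind the other. Continuing the tip.

Request:
{"op": "move_arm", "data": {
  "commands": [
    [[0.11, 0.17, 0.05], [-0.42, 0.27, 0], -1],
    [[0.11, 0.17, 0.05], [-0.42, 0.27, 0], -1],
    [[0.11, 0.17, 0.03], [-0.42, 0.27, 0], -1],
    [[0.11, 0.17, 0.02], [-0.42, 0.27, 0], -1],
    [[0, 0, 0], [0, 0, 0], -1]
  ]
}}

```text
clock: 19.3
tcp_pos: [0.4605, -0.3215, 0.2025]
orientation: [-0.413, -0.421, 0.777, -0.221]
wrist_force: [0.1, 0.4, -2.4]
finger_gap: 0.016
```

```bash
python3 look.py 18 "(370,160,540,330)" "(330,230,530,410)"
```

```text
19.4 [ 0.4603 -0.3229  0.204 ] [-0.4118 -0.42    0.7776 -0.2221] 0.01618456550707877 [ 0.3  0.1 -1.9] [ 0.87 -0.56 -0.01] [-0.35  0.55 -0.04  1.31 -0.94 -1.17]
```

View pics/ab18.png

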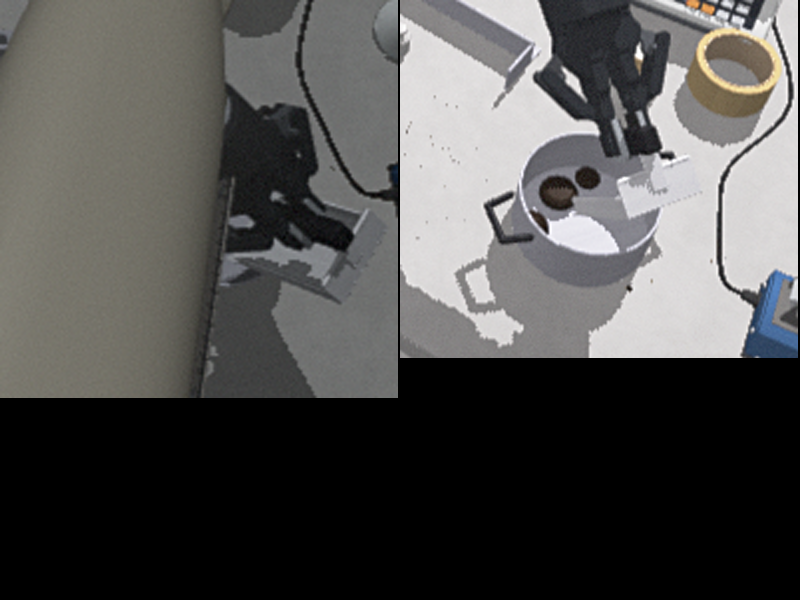

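All three pieces are in the pot (scene crop (558,190), (587,178), (540,220)) and the blade is empty. Lifting clear and levelling.

Request:
{"op": "move_arm", "data": {
  "commands": [
    [[0, 0, 0.6], [0, 0, 0], -1],
    [[0, 0, 0.9], [0, 0, 0], -1],
    [[0, 0, 0.6], [0.42, -0.27, 0], -1],
    [[0, 0.2, 0], [0.84, -0.545, 0], -1],
    [[0, 0.4, 0], [0.84, -0.545, 0], -1]
  ]
}}

```text
clock: 19.9
tcp_pos: [0.4607, -0.2997, 0.2906]
orientation: [-0.267, -0.452, 0.838, -0.146]
wrist_force: [-0.6, -0.5, -1.7]
finger_gap: 0.0163
```

Request:
{"op": "move_arm", "data": {
  "commands": [
    [[0, 0.5, 0], [0.84, -0.545, 0], -1],
    [[0, 0.6, 0], [0.84, -0.545, 0], -1],
    [[0, 0.7, 0], [0.84, -0.545, 0], -1],
    [[0, 0.8, 0], [0.84, -0.545, 0], -1],
    [[0, 0.8, 0], [0.42, -0.27, 0], -1]
  ]
}}

```text
clock: 20.4
tcp_pos: [0.4596, -0.164, 0.2907]
orientation: [0.003, -0.475, 0.88, 0.001]
wrist_force: [-0.1, 1.1, -1.8]
finger_gap: 0.016
```

```bash
python3 look.py 19 "(320,100,540,330)" "(250,200,530,410)"
python3 - <<'E'
from h import *
from scipy.spatial.transform import Rotation as R
q=env.get_state()['orientation'];r=R.from_quat([*q[1:],q[0]]).as_matrix();print(r.round(3))
def corr(h):
    h=np.radians(h);T=np.array([[-np.cos(h),-np.sin(h),0],[-np.sin(h),np.cos(h),0],[0,0,-1]]).T
    T=np.c_[[-np.cos(h),-np.sin(h),0],[-np.sin(h),np.cos(h),0],[0,0,-1]]
    return np.degrees(R.from_matrix(T@r.T).as_rotvec())/8
print(corr(57),corr(-3))
E
```

```text
20.5 [ 0.4586 -0.1623  0.2904] [ 0.0018 -0.4762  0.8793  0.0017] 0.016214367323091696 [ 0.5 -0.5 -1.6] [-0.13  0.08  0.  ] [-0.51  0.13 -0.09  1.35  0.   -1.5 ]
[[-0.546 -0.838  0.001]
 [-0.838  0.546  0.005]
 [-0.005  0.001 -1.   ]]
[-0.03381094  0.01058501  0.01491957] [-0.02511618  0.02729785 -7.48506456]
```

View pics/ab19.png

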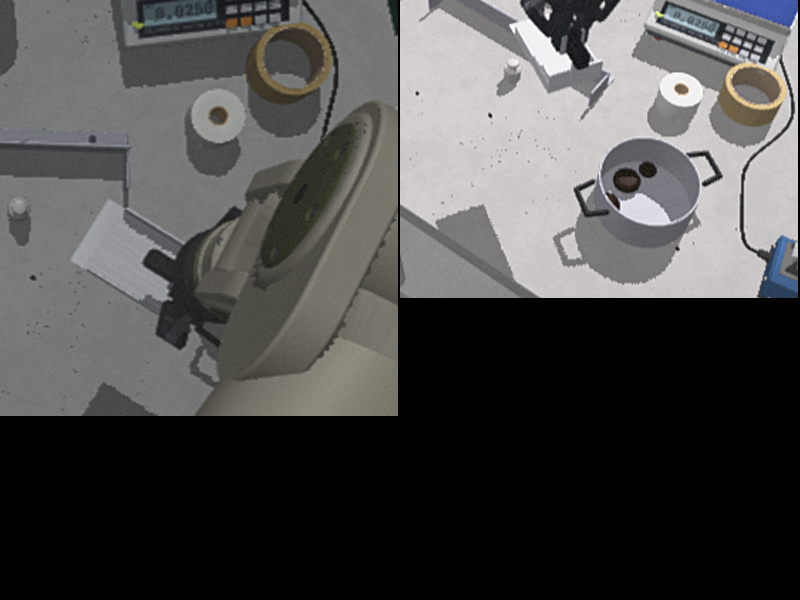

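Pot and tea are fine, blade empty. Going to the free table space in front of the bay at about (0.42, 0.10).

Request:
{"op": "move_arm", "data": {
  "commands": [
    [[-0.1, 0.8, 0], [0, 0, -0.8], -1],
    [[-0.1, 0.8, 0], [0, 0, -0.9], -1],
    [[-0.1, 0.8, 0], [0, 0, -1], -1],
    [[-0.1, 0.8, -0.2], [0, 0, -1], -1],
    [[-0.1, 0.8, -0.4], [0, 0, -1], -1]
  ]
}}

```text
clock: 21.0
tcp_pos: [0.4411, -0.0032, 0.266]
orientation: [0.003, -0.164, 0.986, 0.001]
wrist_force: [0.8, -0.1, -1.6]
finger_gap: 0.0162
```

Request:
{"op": "move_arm", "data": {
  "commands": [
    [[-0.1, 0.8, -0.6], [0, 0, -1], -1],
    [[-0.1, 0.8, -0.8], [0, 0, -0.9], -1],
    [[-0.1, 0.6, -0.9], [0, 0, -0.8], -1],
    [[-0.1, 0.3, -0.9], [0, 0, 0], -1],
    [[0, 0, -0.7], [0, 0, 0], -1]
  ]
}}

```text
clock: 21.5
tcp_pos: [0.4233, 0.0976, 0.1073]
orientation: [0.002, 0.019, 1.0, 0.002]
wrist_force: [0.6, -0.1, -1.9]
finger_gap: 0.0162
```

```bash
python3 look.py 20 "(210,140,420,330)" "(150,130,450,350)"
python3 - <<'E'
from h import *
from scipy.spatial.transform import Rotation as R
q=env.get_state()['orientation'];r=R.from_quat([*q[1:],q[0]]).as_matrix();print(r.round(3))
E
```

```text
21.6 [0.4215 0.0965 0.1058] [-0.0012  0.0196  0.9998  0.0021] 0.016265081812866584 [-1.9  0.  -1.6] [ 0.    0.13 -0.03] [ 0.04  0.15 -0.55  0.88  0.    0.08]
[[-0.999  0.039 -0.002]
 [ 0.039  0.999  0.004]
 [ 0.002  0.004 -1.   ]]
```

View pics/ab20.png

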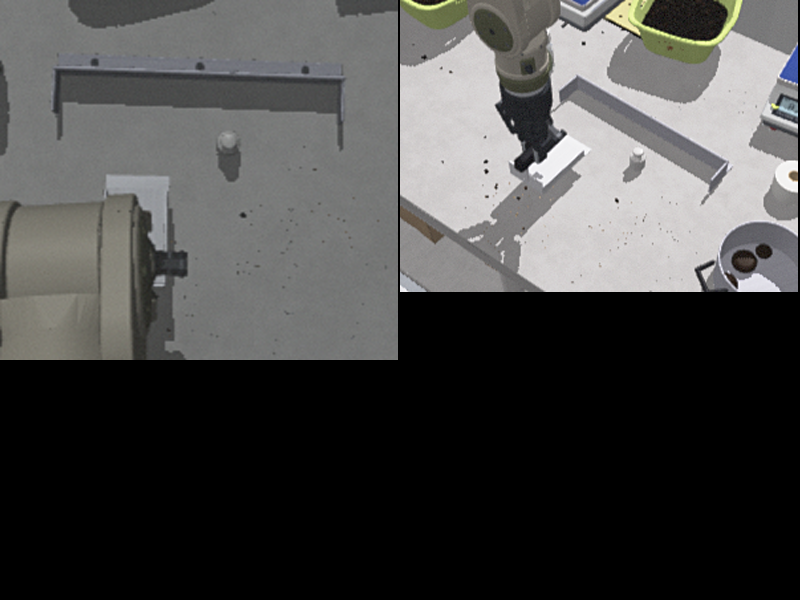

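Scoop is level over clear table, so I lower it the last 41 mm.

Request:
{"op": "move_arm", "data": {
  "commands": [
    [[0, 0, -0.5], [0, 0, 0], -1],
    [[0, 0, -0.3], [0, 0, 0], -1],
    [[0, 0, -0.15], [0, 0, 0], -1],
    [[0, 0, -0.07], [0, 0, 0], -1],
    [[0, 0, 0], [0, 0, 0], -1]
  ]
}}

```text
clock: 22.1
tcp_pos: [0.4249, 0.0966, 0.0684]
orientation: [0.002, 0.02, 1.0, 0.003]
wrist_force: [-0.2, -0.1, -0.6]
finger_gap: 0.0162
```

Request:
{"op": "move_arm", "data": {
  "commands": [
    [[0, 0, -0.05], [0, 0, 0], -1],
    [[0, 0, -0.04], [0, 0, 0], -1],
    [[0, 0, -0.02], [0, 0, 0], -1],
    [[0, 0, 0], [0, 0, 0], -1]
  ]
}}

```text
clock: 22.5
tcp_pos: [0.4243, 0.0971, 0.0642]
orientation: [0.002, 0.02, 1.0, 0.003]
wrist_force: [-4.7, 0.7, 8.4]
finger_gap: 0.0161
```

On the table (8.4 N). Releasing and rising.

Request:
{"op": "move_arm", "data": {
  "commands": [
    [[0, 0, 0.01], [0, 0, 0], 0.2],
    [[0, 0, 0], [0, 0, 0], 1],
    [[0, 0, 0], [0, 0, 0], 1],
    [[0, 0, 0], [0, 0, 0], 1],
    [[0, 0, 0], [0, 0, 0], 1]
  ]
}}

```text
clock: 23.0
tcp_pos: [0.424, 0.097, 0.0634]
orientation: [0.001, 0.02, 1.0, 0.003]
wrist_force: [0.6, 0.9, 0.0]
finger_gap: 0.0852
```

Request:
{"op": "move_arm", "data": {
  "commands": [
    [[0, 0, 0], [0, 0, 0], 1],
    [[0, 0, 0.3], [0, 0, 0], 1],
    [[0, 0, 0.8], [0, 0, 0], 1],
    [[0, 0, 1], [0, 0, 0], 1],
    [[0, 0, 1], [0, 0, 0], 1]
  ]
}}

```text
clock: 23.5
tcp_pos: [0.4234, 0.0969, 0.1885]
orientation: [0.0, 0.02, 1.0, 0.003]
wrist_force: [0.7, -1.1, -0.4]
finger_gap: 0.0852
```

Request:
{"op": "move_arm", "data": {
  "commands": [
    [[-0.5, 0, 0.8], [0, 0, 0], 1],
    [[-0.5, 0.4, 0.5], [0, 0, 0], 1],
    [[-0.5, 0.8, 0], [0, 0, 0], 1],
    [[0, 0.5, 0], [0, 0, 0], 1],
    [[0, 0, 0], [0, 0, 0], 1]
  ]
}}

```text
clock: 24.0
tcp_pos: [0.3637, 0.1665, 0.2399]
orientation: [0.002, 0.018, 1.0, 0.003]
wrist_force: [0.4, 0.5, 0.7]
finger_gap: 0.0853
```

```bash
python3 look.py 21 "(170,130,520,330)" "(190,100,530,380)"
```

```text
24.1 [0.364  0.165  0.2394] [0.0011 0.0194 0.9998 0.0023] 0.08547441452658262 [-0.2 -0.5 -0.1] [ 0.04  0.04 -0.01] [ 0.22 -0.03 -0.38  1.21  0.    0.26]
```

View pics/top21.png

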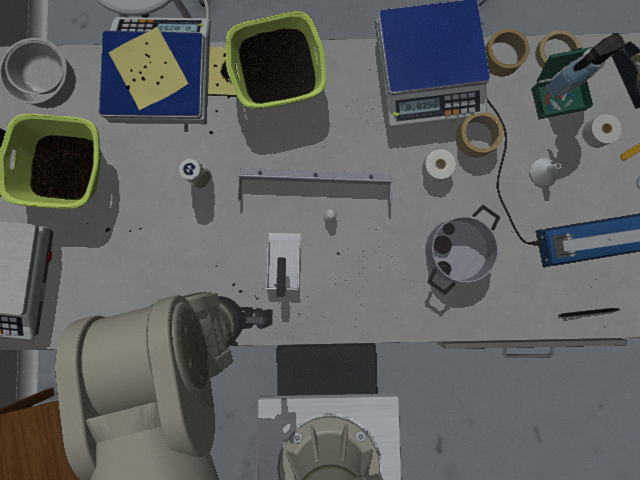

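View pics/scene21.png

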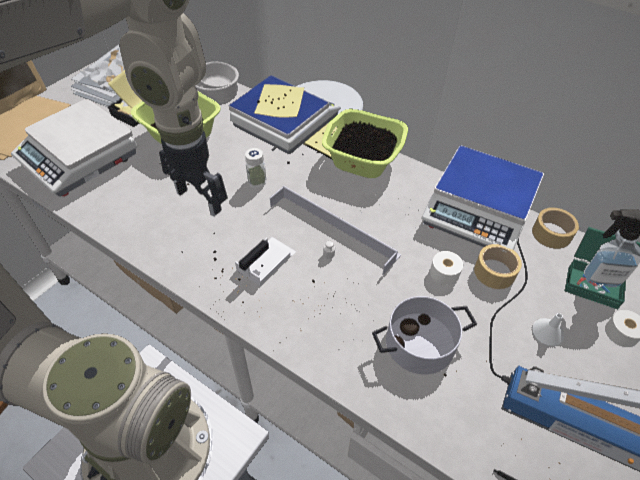

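The scoop lies flat at top (283,263). All three pieces are in the pot at top (450,230), (445,243) and (443,268). Pot, weight, jar and label roll are at their original pixels, so I hand in.

```bash
python3 -c "
from h import *
a=load('top0')['frame'].astype(int);b=load('top21')['frame'].astype(int);d=abs(a-b).max(2)>40
for n,(x0,y0,x1,y1) in dict(weight=(320,205,342,222),jar=(176,155,208,185),roll=(422,146,458,182),pothandles=(428,265,455,295),stop=(238,165,392,190)).items(): print(n,d[y0:y1,x0:x1].sum())
print(job.hand_in())"
```

```text
weight 0
jar 0
roll 0
pothandles 88
stop 0
the job is handed in; nothing more can be done
None
```

All three pieces of tea are in the pot. The scoop lies flat on the table in front of the bay, released, with the arm well clear, and I handed in at about 24 s of the 69 s allowed.

I gripped the scoop by its handle and pushed the tablet, nest and cake onto it one at a time against the stop. After the tablet and again after the nest I tipped the scoop back to make room, then carried all three over the pot and tipped them in. The highest wrist force in the readings was about 25 N. In every picture the gripper was clear of the tea.

- **Undisturbed items:** comparing before and after images from the top camera, the check weight, spice jar, label roll and stop show no changed pixels.
- **Pot:** the patch around its near handle shows 88 changed pixels. That patch includes the pot's interior where one piece now lies, so I put the change down to the tea. By eye the rim and handles are at the same pixels, but I handed in without measuring it separately.
- **Disagreements:** the two cameras differed by about 4 mm in x and 2.5 mm in y, so I averaged them and let contact force decide where the wall was. The handle measured about 61 mm high against the stated 58 mm.

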